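Wedge up a rocking hotplate stirrer

ROBOT

A 6-joint arm with a two-finger parallel gripper is mounted at the origin on a cart in front of the work surface, level with it; the furniture and walls round the work are solid. World frame = base frame: x ahead of the robot, y to its left, z up, the work surface at z = 0. Lengths are in m, angles in rad, forces in N, time in s.
With the tool pointing down it reaches from about 0.35 to 0.875 m from the base axis. Payload 4.2 kg.
Tool frame: the origin (TCP) lies midway between the tips of the shut fingers; the grasp point (between the pads) lies 19 mm behind it (tcp_to_grasp is the distance from the TCP to the grasp point, in m); z points along the fingers, y is the direction in which the jaws open and shut (so a half turn about z gives the same grasp; the last joint's range is limited). The gripper opens to 87 mm and grips with 3 to 60 N. Pads are 19 mm wide; open, the fingers measure 117 mm over their backs; the gripper's body (75 mm by 190 mm) begins 51 mm behind the grasp point.
Start: joints at [-0.985, 0.385, 0.008, 0, -1.194, -0.259], TCP at [0.201, -0.592, 0.185] pointing down, gripper open.
Joint ranges: [-3.14, 3.14], [-1.21, 2.06], [-1.07, 1.41], [-3.16, 2.05], [-2.99, -0.16], [-3.1, 3.1]. Speed limits (rad/s): [2.79, 2.79, 3.14, 3.14, 3.14, 3.14].

INTERFACE

Orientations are given as a rotation vector (axis times angle).
In Python, from rig import get_state, get_image, camera_params, hand_in, tcp_to_grasp gives the robot as it stands.
- The arm moves only by the tool play_rows, never from a script. Its argument "deltas" is text: rows parted by semicolons, each of 7 numbers parted by spaces: the shift along the tool's x, y, z each as a share of 0.3 m, from -1 to 1, then the turn, a rotation vector about the tool's x, y, z each as a share of 30 degrees, from -1 to 1, then the opening, from 0 (shut) to 1 (fully open). A call has 1 to 12 rows; each row is the pose to reach, as a shift and turn from the pose commanded when the call began, along the tool's axes at that moment; what a row does not reach only later rows make up. A row lasts 1/8 s, in which the tool goes at most 62.5 mm and 10.7 degrees, less where a joint would pass 70% of its speed; a pose out of reach is approached as far as the arm can. A call with a number of a shift or a turn outside -1 to 1 is refused whole. A call with a gripper value outside its range is refused whole. The fingers move at their own pace and stop on an object; "newtons" is the grip in N (left out, the last holds). Time passes only in rows, so rows that repeat a pose let the fingers close. It gives the time, the measured TCP pose, the force and the opening at its end, in the units of the state.
- get_state(): the state, without advancing time (a new reading comes with each control period).
- get_image(name): name is "side" or "top"; returns (picture, depth): 400x640x3 uint8, red, green, blue; 400x640 float32, m along the optical axis (not along the pixel's ray), 0 where there is no reading.
- camera_params(name): a dict with "fx", "fy", "cx", "cy" (pixels), "rvec" (rotation vector, rad) and "tvec" (3), from world to camera coordinates, as OpenCV has them. Camera axes: x right, y down, z forward; pixel columns grow to the right and rows downward; lengths in m; the calibration is good to about 2 mm. A picture is of the moment at which its call begins. camera_params takes no time and is no camera call.
- hand_in(): hands the job in, once; it reports no verdict.
The state is a dict: "time": time; "joint_pos": joint angles; "dq": joint speeds; "joint_efforts": joint torques, N m; "position": TCP position; "ee_rot": TCP orientation; "force": force on the tool from outside, world axes, zero at the start; "wrist_torque": the same for the moment, N m; "finger_gap": opening from 0.0 (shut) to 1.0 (fully open).
Only numpy, scipy, OpenCV 4.12 (cv2) and the standard library are available. Lean on these libraries where they do the work, as an engineer would, in place of code of your own. Each camera call takes 0.05 s, during which the arm holds its last target.

TASK

The hotplate stirrer on the cart rocks, because one of its two front feet has lost its rubber pad. Press down on the top above its front feet to feel which of the two corners gives, then lift the plastic wedge up off the post of its holder and push it, thin end first and straight from the front, under that foot just until it bears, so that the stirrer stands level on all four feet and rocks neither way. Let go of the wedge and press that corner down firmly once more to prove that it no longer gives, leaving the stirrer in its place and the things round it undisturbed.

Things in the scene. Friction and masses are not known exactly. Their poses are not given: they have to be found in the camera images.
- stirrer: Loose flat hotplate stirrer, 1.7 to 2.3 kg: grey housing 145 mm deep (x), 140 mm wide (y), flat white top 64 mm above the origin, two knobs in front. Origin: midway between its four feet, level with the undersides of their studs; x points from its front (robot's side) to its back, y left, z up. Feet at x +-52, y +-50 mm. It starts nearly level, on three padded feet; the fourth hangs.
- top_fl (a point): Point on the flat top above the front left (+y) foot, a place to press. If this is the loose corner, a push of 2 to 4 N makes it drop 3.5 to 9.5 mm, until its stud meets the deck; it comes back when released. A firm corner does not give.
- top_fr (a point): The same above the front right (-y) foot; just one of the two front corners is loose, and it cannot be seen from above.
- foot_fl (a point): Centre of the underside of the front left stud, a round stud of 10.5 mm radius with a domed underside; the housing is 12 mm higher. A foot with its pad stands on a rubber disc of the same radius, 4.4 to 8.5 mm thick, that blocks the wedge; below a stud without a pad are 3.5 to 9.5 mm of free height over the deck (z = 0).
- foot_fr (a point): The same of the front right stud.
- wedge: Loose grey plastic wedge, 60 g, 26 mm wide, 112 mm long, flat underside. Origin on the underside below the grip; x to the thin end, z up. Grip block from x -30 to +12 mm, 30 mm high: grip across its 26 mm width at x 0. Upright 12 mm hole at x -20 mm. From x 12 to 82 mm the top slopes from 14 to 2 mm thickness. Starts on the holder, the post in its hole. Friction holds it once wedged.
- wedge_tip (a point): middle of the lower edge of the wedge's thin end, at x = 82 mm in the wedge's frame; turns with the wedge
- holder: Fixed holder of the wedge: level aluminium bar 32 x 122 mm, its top 36 mm above the deck, on two feet 44 mm wide; an upright steel post of 7 mm diameter at x -20 mm reaches 45 mm above the bar (15 mm above the wedge's grip block). Origin on the deck below the wedge's starting origin, x towards the wedge's thin end.
- tip_box: bystander: blue box with clear lid, 85 x 118 x 64 mm, rear left; origin under its middle
- bottle_front: bystander: white bottle, 48 mm diameter, 101 mm high, front left; origin under its middle
- bottle_left: bystander: white bottle, 48 mm diameter, 101 mm high, on the left; origin under its middle
- beaker: bystander: small beaker, 53 x 57 x 66 mm, between stirrer and holder; origin under its middle
- case: bystander: low round case, 61 mm diameter, 24 mm high, at the front edge; origin under its middle
- marker: bystander: marker pen 138 mm long, lying at the front edge; origin under its middle
- pen: bystander: pen 142 mm long, lying at the front edge, on the right; origin under its middle

How it is judged:
On the way, in this order (a step that is already met when the one before it is completed fails the run):
1. the fingers press the loose front corner of the stirrer down until it tips (contact force between the fingers and stirrer above 1 N and angle between stirrer's own z axis and vertical above 0.03 rad), for 0.05 s.
2. the wedge is lifted clear of the post (z of wedge in the frame of holder above 0.081 m), for 0.05 s.
3. the wedge bears under the loose foot and the stirrer stands level by itself (contact force between wedge and stirrer above 0.7 N and angle between stirrer's own z axis and vertical below 0.028 rad and angle between the x axis of wedge and the x axis of stirrer, either way round below 0.3 rad and ((y of wedge_tip in the frame of foot_fl between -0.014 and 0.014 m and x of wedge_tip in the frame of foot_fl between 0.003 and 0.047 m) or (y of wedge_tip in the frame of foot_fr between -0.014 and 0.014 m and x of wedge_tip in the frame of foot_fr between 0.003 and 0.047 m)) and contact force between the fingers and stirrer below 0.5 N), for 0.2 s.
4. the fingers press down on the wedged corner and the stirrer stays level (contact force between each of the fingers, wedge and stirrer above 4 N and angle between stirrer's own z axis and vertical below 0.028 rad and ((y of wedge_tip in the frame of foot_fl between -0.014 and 0.014 m and x of wedge_tip in the frame of foot_fl between 0.003 and 0.047 m) or (y of wedge_tip in the frame of foot_fr between -0.014 and 0.014 m and x of wedge_tip in the frame of foot_fr between 0.003 and 0.047 m)) and (horizontal distance between the grasp point and top_fl below 0.035 m or horizontal distance between the grasp point and top_fr below 0.035 m)), for 0.15 s.
At the end, for the whole second after the job is handed in: The wedge lies flat on the deck, thin end under the foot without a pad (straight within 0.3 rad, 14 mm sideways, tip 3 to 47 mm past the foot's middle), and carries 0.7 to 6.5 N, so all four feet bear; the stirrer is level within 0.028 rad, within 12 mm of where it stood; all at rest (contact force between wedge and stirrer between 0.7 and 6.5 N and angle between stirrer's own z axis and vertical below 0.028 rad and angle between the x axis of wedge and the x axis of stirrer, either way round below 0.3 rad and ((y of wedge_tip in the frame of foot_fl between -0.014 and 0.014 m and x of wedge_tip in the frame of foot_fl between 0.003 and 0.047 m) or (y of wedge_tip in the frame of foot_fr between -0.014 and 0.014 m and x of wedge_tip in the frame of foot_fr between 0.003 and 0.047 m)) and angle between wedge's own z axis and vertical below 0.06 rad and linear speed of each of wedge, stirrer below 0.01 m/s and distance of stirrer from where it was at the start of the episode below 0.012 m); the robot touches nothing.
It fails at once if the stirrer is shoved more than 20 mm away or tipped over (distance of stirrer from where it was at the start of the episode above 0.02 m or angle between stirrer's own z axis and vertical above 0.2 rad).
It fails at once if a bystander is moved by more than 25 mm (distance of any of tip_box, bottle_front, bottle_left, beaker, case, marker, pen from where it was at the start of the episode above 0.025 m).
It also fails if it takes over 72 s, if anything falls off the work surface, if the arm or the gripper's body presses on something with over 40 N, if the wrist force passes 120 N, or if a joint passes its speed limit or range.

## Working session

There is one attempt and no reset: what is moved stays moved. The work goes in short steps, Python scripts to look and compute and a tool call to move; the robot and the scene stay as the last step left them, time stands still between calls to the robot, and variables do not carry over. Pictures are saved under pics/ and viewed, and the job is handed in when it is done.

Besides the shell and the picture viewer there is one more tool, called after "Emit:" by a JSON object that holds its "op" and its "data". play_rows: Moves the arm, as the interface text tells. Shift numbers are shares of 0.3 m and turn numbers shares of 30 degrees, none past 1 either way. Its arguments: {"type":"object","properties":{"deltas":{"type":"string"},"newtons":{"type":"number"}},"required":["deltas"]}

```bash
ls; mkdir -p pics
python3 - <<'E'
from rig import *
import cv2,numpy as np
print(get_state()); print(tcp_to_grasp)
for n in("side","top"):
    im,d=get_image(n); cv2.imwrite(f"pics/{n}0.png",im[...,::-1]); np.savez(f"{n}0.npz",im=im,d=d)
    p=camera_params(n); print(n,p); R,_=cv2.Rodrigues(np.array(p["rvec"],float)); print(-R.T@np.array(p["tvec"]))
E
```

```text
pics
{'time': 0.0, 'joint_pos': array([-9.85453787e-01,  3.85542775e-01,  6.64933584e-03, -5.32376689e-04,
       -1.19398459e+00, -2.58592476e-01]), 'dq': array([ 9.97940672e-04, -3.71937168e-06,  2.29630665e-03, -3.03087035e-04,
       -6.00511546e-04,  1.01862754e-03]), 'joint_efforts': array([-1.26738973e-04, -3.90657306e+01,  1.87412131e+01,  4.21978757e+00,
        1.11231304e-02, -1.85868294e-04]), 'position': array([ 0.20040996, -0.59128445,  0.18347225]), 'ee_rot': array([ 0.51060768, -3.09941171, -0.00330102]), 'force': array([0.21433125, 1.15696828, 0.43937489]), 'wrist_torque': array([ 0.0304414 , -0.00937109, -0.00419256]), 'finger_gap': 1.0014613226164835}
0.0187
side {'fx': 504.9832024557713, 'fy': 504.9832024557713, 'cx': 329.79278651974766, 'cy': 198.6363725598369, 'rvec': array([ 2.02267524, -0.12551952,  0.09921451]), 'tvec': array([-0.5035784 ,  0.08099453,  1.01174471])}
[ 0.37544711 -0.93164264  0.52427105]
top {'fx': 450.28846503985056, 'fy': 450.28846503985056, 'cx': 316.9782632152691, 'cy': 207.8990462436896, 'rvec': array([ 2.19499866, -2.12782556,  0.15496295]), 'tvec': array([-0.03797397,  0.49238103,  1.09839564])}
[ 0.34812286 -0.00848891  1.15286274]
```

View pics/side0.png

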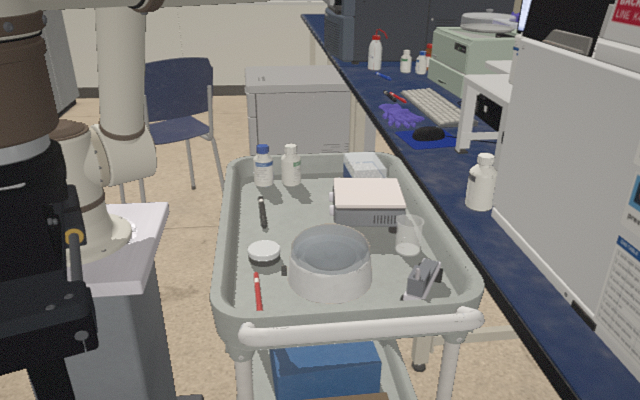

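View pics/top0.png

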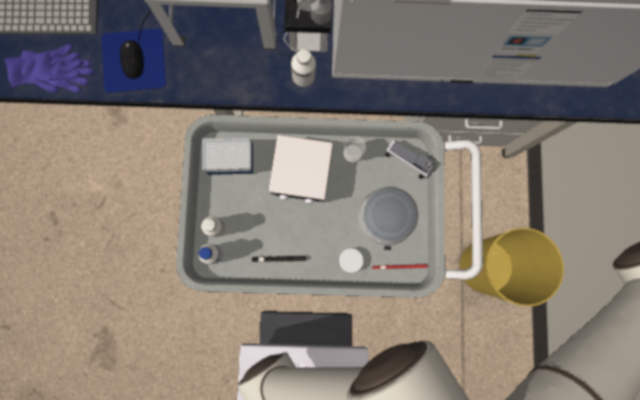

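The side view shows the stirrer near (368,200), the holder near (424,280) and a big round bath near (330,262). In the top view the stirrer is near (301,168), the holder near (412,158) and the beaker near (354,150). I'll zoom in and build point clouds.

```bash
cat > h.py <<'E'
import cv2,numpy as np
from rig import *
def cam(n):
    p=camera_params(n); R,_=cv2.Rodrigues(np.array(p["rvec"],float)); return p,R,np.array(p["tvec"],float)
def pts(n,d):
    p,R,t=cam(n); v,u=np.mgrid[:400,:640]
    c=np.stack([(u-p["cx"])/p["fx"]*d,(v-p["cy"])/p["fy"]*d,d],-1)
    return (c-t)@R
def ray(n,u,v,z):
    p,R,t=cam(n); o=-R.T@t; w=R.T@np.array([(u-p["cx"])/p["fx"],(v-p["cy"])/p["fy"],1]); return o+w*(z-o[2])/w[2]
def proj(n,P):
    p,R,t=cam(n); c=R@np.array(P)+t; return c[0]/c[2]*p["fx"]+p["cx"],c[1]/c[2]*p["fy"]+p["cy"]
def crop(n,im,x0,y0,x1,y1,s,f):
    cv2.imwrite(f,cv2.resize(im[y0:y1,x0:x1,::-1],None,fx=s,fy=s,interpolation=cv2.INTER_CUBIC))
E
python3 - <<'E'
from h import *
T=np.load("top0.npz");S=np.load("side0.npz")
crop("top",T["im"],255,120,450,260,4,"pics/topc.png")
crop("side",S["im"],310,160,470,310,4,"pics/sidec.png")
P=pts("top",T["d"]); 
for u,v in [(301,168),(240,250),(412,158),(354,150),(390,215),(390,190),(350,258),(300,230),(310,130),(430,120),(436,180)]: print(u,v,P[v,u].round(4))
E
```

```text
301 168 [0.5858 0.0199 0.0699]
240 250 [0.3832 0.1691 0.0024]
412 158 [ 0.6258 -0.2581  0.0472]
354 150 [ 0.6526 -0.1153  0.0052]
390 215 [ 0.4732 -0.1945  0.1   ]
390 190 [ 0.535  -0.1961  0.0882]
350 258 [ 0.3711 -0.1091  0.0214]
300 230 [ 0.4391  0.0188 -0.0022]
310 130 [0.6972 0.0014 0.0226]
430 120 [ 0.8699 -0.4157 -0.3713]
436 180 [ 0.5718 -0.3191  0.0456]
```

View pics/topc.png

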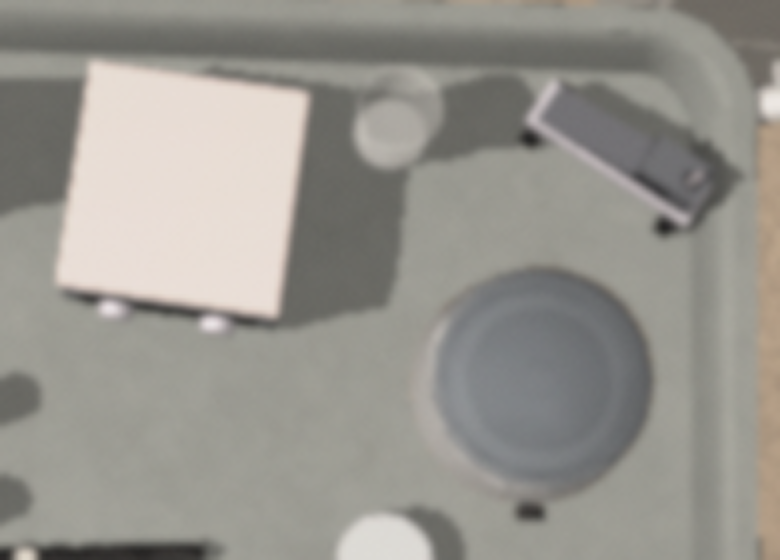

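View pics/sidec.png

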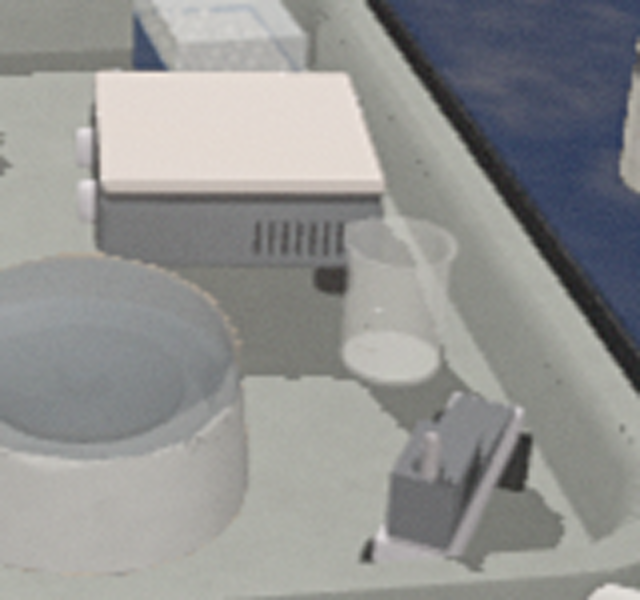

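```bash
python3 - <<'E'
from h import *
T=np.load("top0.npz");S=np.load("side0.npz")
im=T["im"].astype(int);P=pts("top",T["d"])
m=((im[...,0]>200)&(im[...,0]-im[...,2]>5)).astype(np.uint8); m[:,:255]=0;m[:,345:]=0;m[:125]=0;m[195:]=0
m=cv2.morphologyEx(m,cv2.MORPH_OPEN,np.ones((5,5)))
c=max(cv2.findContours(m,0,2)[0],key=cv2.contourArea)
Z=P[m>0][:,2];print("top z",np.median(Z),m.sum())
q=np.array([ray("top",u,v,.0705)[:2] for u,v in c[:,0]],np.float32)
r=cv2.minAreaRect(q*1000);print(r);print(cv2.boxPoints(r).round(1))
# plane fit
e=cv2.erode(m,np.ones((7,7)))>0; A=P[e]; A=A[abs(A[:,2]-.07)<.02]
print("tilt",np.linalg.lstsq(np.c_[A[:,:2],np.ones(len(A))],A[:,2],rcond=None)[0])
# wedge top view: heights
for v in range(136,182,3): print(v," ".join("%3d"%(P[v,u,2]*1000) for u in range(384,444,3)))
E
python3 - <<'E'
from h import *
T=np.load("top0.npz")
crop("top",T["im"],380,130,445,185,12,"pics/wc.png")
S=np.load("side0.npz")
crop("side",S["im"],395,250,450,305,12,"pics/ws.png")
E
```

```text
top z 0.07013843771081714 3028
((589.8170166015625, 22.47284698486328), (135.60682678222656, 140.4281768798828), 83.57503509521484)
[[512.5 -37. ]
 [652.  -52.8]
 [667.2  82. ]
 [527.6  97.7]]
tilt [ 0.00056617 -0.00010112  0.06982797]
136   1   3   5   3   5   7   6   7   5   9   6  11  14  24  32  38  40  50  44 -559
139  -4   0   0   0   0  -1   0  -1  -1  -4  -1   0   6  12  21  32  38  40  46  43
142   2   3   1  37  38   0   2  -1  -1   3   0   1  -3   3   9  26  37  46  44  40
145  -1   0  33  37  38  39   0   2   3   2   0   0   0   0   7  23  32  39  46  46
148   0  33  39  37  42  43  40  43   1  -1   0   0   0   0   0  18  29  41  45  47
151   1  28  36  42  40  41  43  47  42  47   0  -3   1   0   0  13  29  40  41  43
154   6  24  -4  38  38  43  43  43  47  45  49   0  69   1   0  14  31  40  46  47
157   1   1  -1   1  27  37  40  44  45  46  48  66  66  66   0  16  34  40  46  45
160  -1   2  -3   0  -1  -2  35  32  49  49  50  67  65  64  63  68  35  40  46  43
163   1   1  -2  -2  -1   1  -2   0  37  44  56  65  67  67  53  79  63  44  42  44
166   1  -4   5  -1   0   1   0  -1  -1  34  31  49  62  65  56  63  27  40  46  44
169   0   2   2  -1   1   0   0  -2   0  -2  -3  35  40  54  63  62  33  39  39  45
172   2   3   0   2  -1  -2  -1   1  -1   2   3   1  31  36  48  12  29  40  46  44
175  -1   2  -1  -1   0   2  -1   3  -3   0   0  -2  25  25   1  14  31  42  43  41
178   2  -1  -2   1   0   0  -2   2   3   1   0   0   7   3   0  14  30  43  45  45
181   5   0   0   0   3   0   0   0   3   2   0  -1   0  -6   0  11  33  38  49  41
```

View pics/wc.png

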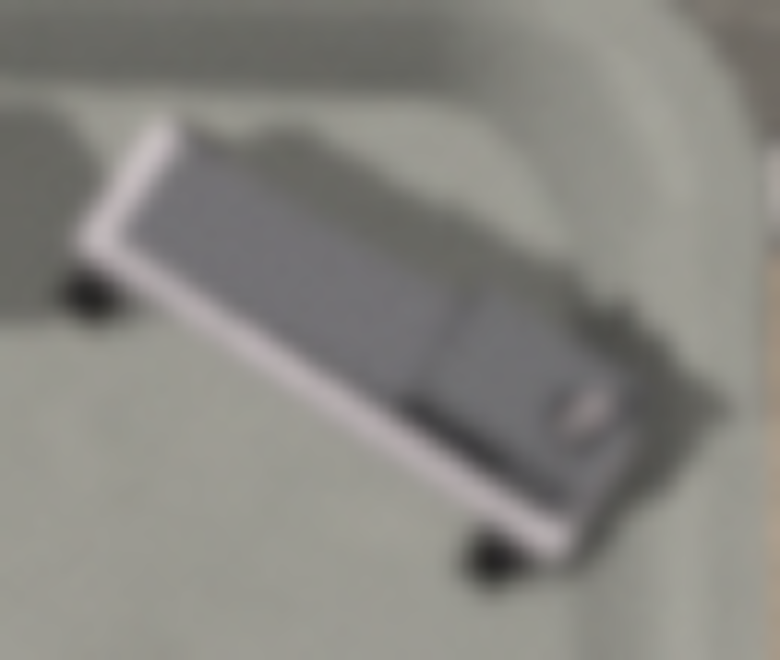

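View pics/ws.png

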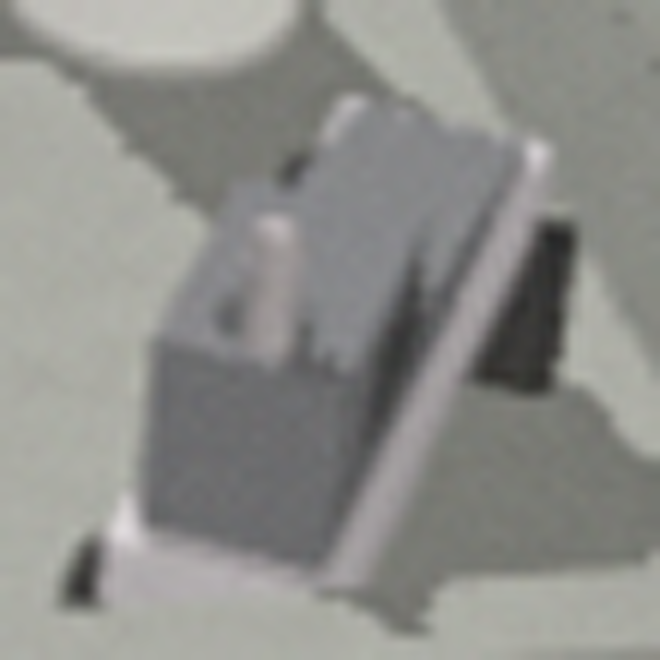

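Run:
```python
from h import *
T=np.load("top0.npz");S=np.load("side0.npz")
P=pts("top",T["d"]);Q=pts("side",S["d"])
print("post",ray("top",429.2-.5+.04,163.75-.46,.080),ray("side",417.7-.46,268.5-.46,.081))
print("Top post base view")
o=np.array([.5898,.0225]);a=np.deg2rad(-6.46);R=np.array([[np.cos(a),-np.sin(a)],[np.sin(a),np.cos(a)]])
def loc(p): return (p[...,:2]-o)@R
# knobs: points with stirrer-frame x<-73 z>15mm
for nm,C in(("top",P),("side",Q)):
    L=loc(C); k=(L[...,0]<-75)&(L[...,0]>-105)&(abs(L[...,1])<75)&(C[...,2]>.012)&(C[...,2]<.08)
    for l,z in sorted(zip(L[k].tolist(),C[k][:,2]),key=lambda t:t[0][1])[::2]: print(nm,np.round(np.array(l)*1000),round(z*1000))
# bath
k=(np.hypot(P[...,0]-.47,P[...,1]+.19)<.09)&(P[...,2]>.07)
print("bath P",P[k].min(0),P[k].max(0),np.percentile(P[k][:,2],[50,90,98]))
k=(np.hypot(Q[...,0]-.47,Q[...,1]+.19)<.09)&(Q[...,2]>.085)
print("bath Q",Q[k].min(0),Q[k].max(0),np.percentile(Q[k][:,2],[50,90,98]))
# wedge sloped/grip edges: rect of grip block top points
k=(P[...,2]>.06)&(P[...,2]<.072)&(P[...,1]<-.22)&(P[...,1]>-.31)&(P[...,0]>.55)
A=P[k];print(len(A),A.mean(0)); print(cv2.minAreaRect((A[:,:2]*1000).astype(np.float32)))
# yaw from bar light edges at z=.036
def w(x,y,z): return ray("top",380+(x+.5)/12-.5,130+(y+.5)/12-.5,z)
a1=w(85,240,.036);a2=w(560,545,.036);a3=w(168,128,.036);print(a1,a2,a3,np.linalg.norm(a1-a2),np.linalg.norm(a1-a3),np.rad2deg(np.arctan2(*(a1-a2)[[1,0]])),np.rad2deg(np.arctan2(*(a3-a1)[[1,0]])))
```

```text
post [ 0.60576345 -0.29180081  0.08      ] [ 0.60603966 -0.29288669  0.081     ]
Top post base view
bath P [ 0.41326694 -0.26590393  0.07004102] [ 0.54780439 -0.13293769  0.10708502] [0.09203878 0.10035825 0.10285275]
bath Q [ 0.42044992 -0.26277906  0.08501465] [ 0.53822888 -0.15445122  0.10399636] [0.09495545 0.10096583 0.10244299]
233 [ 0.67099906 -0.27741101  0.06603476]
((715.02392578125, -267.0816650390625), (246.898193359375, 87.60598754882812), 1.304761528968811)
[ 0.64851703 -0.19566817  0.036     ] [ 0.5858765  -0.29691985  0.036     ] [ 0.67361583 -0.21315165  0.036     ] 0.1190619130266036 0.030587933989554363 58.25651154743762 -34.86055030796551
```

Run:
```python
from h import *
T=np.load("top0.npz");S=np.load("side0.npz")
P=pts("top",T["d"]);Q=pts("side",S["d"])
o=np.array([.5898,.0225]);a=np.deg2rad(-6.46);R=np.array([[np.cos(a),-np.sin(a)],[np.sin(a),np.cos(a)]])
for n,C,uv in(("top",P,[(283,197),(283,198),(308,200),(308,201),(300,195),(300,201)]),("side",Q,[(331,197),(331,210),(332,208),(345,210)])):
    for u,v in uv:
        p=C[v,u]; print(n,u,v,p.round(3),((p[:2]-o)@R).round(3))
print("corners",[(o+R@np.array(c)).round(4) for c in((-.052,.05),(-.052,-.05))])
for n in("top",):
  for c in((-.0725,.07),(-.0725,-.07),(.0725,.07),(.0725,-.07)):
    print(proj(n,[*(o+R@np.array(c)),.0705]), proj("side",[*(o+R@np.array(c)),.0705]))
for u,v in[(283,197),(308,200.5)]:
  print(((ray("top",u,v,.04)[:2]-o)@R))
s=get_state()
print(cv2.Rodrigues(s["ee_rot"])[0].round(4))
```

```text
top 283 197 [0.515 0.062 0.05 ] [-0.078  0.031]
top 283 198 [0.513 0.063 0.047] [-0.08   0.031]
top 308 200 [0.51  0.    0.047] [-0.076 -0.031]
top 308 201 [0.507 0.    0.05 ] [-0.079 -0.031]
top 300 195 [0.519 0.02  0.068] [-0.07 -0.01]
top 300 201 [0.514 0.021 0.002] [-0.075 -0.01 ]
side 331 197 [0.517 0.052 0.043] [-0.076  0.021]
side 331 210 [ 0.508 -0.012  0.044] [-0.077 -0.044]
side 332 208 [ 0.511 -0.01   0.048] [-0.075 -0.042]
side 345 210 [ 0.533 -0.039  0.057] [-0.05  -0.068]
corners [array([0.5438, 0.078 ]), array([ 0.5325, -0.0213])]
(np.float64(267.13037908570675), np.float64(191.08433123385402)) (np.float64(332.05085730939544), np.float64(176.49094338147717))
(np.float64(324.12288434099423), np.float64(199.32823089725397)) (np.float64(333.76357572872814), np.float64(204.46134557137972))
(np.float64(276.3099236273185), np.float64(133.82013703012248)) (np.float64(396.2709193605941), np.float64(176.8397427278837))
(np.float64(332.3467094708061), np.float64(141.91107073059786)) (np.float64(405.94202842240014), np.float64(204.75383604108197))
[-0.07692075  0.03212784]
[-0.07662963 -0.03090609]
[[-9.471e-01 -3.209e-01 -7.000e-04]
 [-3.209e-01  9.471e-01  1.800e-03]
 [ 1.000e-04  1.900e-03 -1.000e+00]]
```

```bash
cat >> h.py <<'E'
def rows(pos,yaw=None,tilt=0):
    """share deltas to TCP pos; yaw=angle of tool y axis in world (deg), tool down"""
    s=get_state(); R=cv2.Rodrigues(s["ee_rot"])[0]; d=R.T@(np.array(pos)-s["position"])/.3
    w=np.zeros(3)
    if yaw is not None:
        y=np.deg2rad(yaw); Y=np.array([np.cos(y),np.sin(y),0]); Z=np.array([0,0,-1.]); X=np.cross(Y,Z)
        w=cv2.Rodrigues(R.T@np.stack([X,Y,Z],1))[0].ravel()/np.deg2rad(30)
    print("t",s["time"],"pos",s["position"].round(4),"F",s["force"].round(2),"jaw",np.rad2deg(np.arctan2(R[1,1],R[0,1])).round(2),"zt",R[:,2].round(3)); print("d",d.round(4),"w",w.round(4))
E
python3 - <<'E'
from h import *
rows([.37,-.26,.17],83.5);rows([.544,.078,.10],83.5)
E
```

```text
t 0.1 pos [ 0.2005 -0.5913  0.1836] F [ 1.22  0.36 -0.88] jaw 108.72 zt [-0.001  0.002 -1.   ]
d [-0.8897  0.8647  0.0469] w [ 0.0035 -0.001   0.8405]
t 0.1 pos [ 0.2005 -0.5913  0.1836] F [ 1.22  0.36 -0.88] jaw 108.72 zt [-0.001  0.002 -1.   ]
d [-1.8005  1.7452  0.2818] w [ 0.0035 -0.001   0.8405]
```

Emit:
{"op": "play_rows", "data": {"deltas": "-0.11 0.11 0.01 0 0 0.1 0;-0.22 0.22 0.01 0 0 0.2 0;-0.33 0.33 0.02 0 0 0.3 0;-0.44 0.44 0.02 0 0 0.4 0;-0.55 0.55 0.03 0 0 0.5 0;-0.66 0.66 0.04 0 0 0.6 0;-0.77 0.77 0.04 0 0 0.7 0;-0.89 0.865 0.045 0 0 0.84 0"}}

```text
time: 1.1
position: [0.3703, -0.2589, 0.171]
ee_rot: [-0.181, -3.136, -0.0]
force: [0.9, -0.1, 0.0]
finger_gap: 0.172
```

Run:
```python
from h import *
rows([.544,.078,.09],83.5)
```

```text
t 1.1 pos [ 0.3703 -0.2589  0.171 ] F [ 0.93 -0.14  0.02] jaw 83.39 zt [-0.  0. -1.]
d [-0.4457  1.182   0.2701] w [ 0.0003 -0.0001 -0.0037]
```

Emit:
{"op": "play_rows", "data": {"deltas": "-0.07 0.16 0 0 0 0 0;-0.13 0.32 0 0 0 0 0;-0.2 0.5 0 0 0 0 0;-0.26 0.67 0 0 0 0 0;-0.33 0.84 0 0 0 0 0;-0.38 1 0.05 0 0 0 0;-0.38 1 0.05 0 0 0 0"}}

```text
time: 1.98
position: [0.5174, 0.0273, 0.1542]
ee_rot: [-0.172, -3.134, 0.001]
force: [-0.8, -0.5, 0.9]
finger_gap: 0.005
```

Run:
```python
from h import *
rows([.544,.078,.09],83.5)
```

```text
t 1.975 pos [0.5174 0.0273 0.1542] F [-0.77 -0.45  0.85] jaw 83.73 zt [-0.003 -0.001 -1.   ]
d [-0.0702  0.1779  0.2137] w [-0.0017 -0.0056  0.0078]
```

Emit:
{"op": "play_rows", "data": {"deltas": "-0.07 0.17 0.06 0 0 0 0;-0.07 0.178 0.19 0 0 0 0;-0.07 0.178 0.25 0 0 0 0;-0.07 0.178 0.25 0 0 0 0"}}

```text
time: 2.48
position: [0.5427, 0.0744, 0.0796]
ee_rot: [-0.178, -3.133, 0.003]
force: [0.2, 0.8, 0.7]
finger_gap: 0.006
```

Emit:
{"op": "play_rows", "data": {"deltas": "0 0 0.015 0 0 0 0;0 0 0.025 0 0 0 0;0 0 0.035 0 0 0 0;0 0 0.035 0 0 0 0"}}

```text
time: 2.98
position: [0.5441, 0.0754, 0.0706]
ee_rot: [0.178, 3.137, 0.0]
force: [0.8, 0.1, 0.1]
finger_gap: 0.004
```

Emit:
{"op": "play_rows", "data": {"deltas": "0 0 0.007 0 0 0 0;0 0 0.007 0 0 0 0;0 0 0.007 0 0 0 0"}}

```text
time: 3.35
position: [0.5443, 0.0755, 0.0685]
ee_rot: [0.177, 3.137, -0.0]
force: [-0.2, 0.3, 0.6]
finger_gap: 0.006
```

Emit:
{"op": "play_rows", "data": {"deltas": "0 0 0.007 0 0 0 0;0 0 0.007 0 0 0 0;0 0 0.007 0 0 0 0"}}

```text
time: 3.72
position: [0.5442, 0.0755, 0.0663]
ee_rot: [-0.177, -3.137, 0.0]
force: [0.4, -0.4, -0.3]
finger_gap: 0.004
```

Emit:
{"op": "play_rows", "data": {"deltas": "0 0 0.007 0 0 0 0;0 0 0.007 0 0 0 0;0 0 0.007 0 0 0 0"}}

```text
time: 4.1
position: [0.5442, 0.0755, 0.0642]
ee_rot: [-0.177, -3.137, 0.0]
force: [-0.3, -0.9, 0.6]
finger_gap: 0.007
```

Run:
```python
from h import *
print(get_state()["force"])
for n in("side","top"):
    im,d=get_image(n);np.savez(n+"1.npz",im=im,d=d); print(get_state()["force"])
    crop(n,im,*((255,100,355,210) if n=="top" else (310,130,430,230)),5,f"pics/{n}1.png")
T=np.load("top1.npz");P=pts("top",T["d"]);im=T["im"].astype(int)
m=((im[...,0]>200)&(im[...,0]-im[...,2]>5)).astype(np.uint8); m[:,:255]=0;m[:,345:]=0;m[:125]=0;m[195:]=0
e=cv2.erode(m,np.ones((5,5)))>0; A=P[e]; A=A[abs(A[:,2]-.07)<.02]
print("tilt",len(A),np.linalg.lstsq(np.c_[A[:,:2],np.ones(len(A))],A[:,2],rcond=None)[0])
```

```text
[-0.27743895 -0.85902642  0.57533771]
[ 1.05497206 -0.02040189 -0.48716579]
[ 0.5239795   0.33028096 -0.3788936 ]
tilt 305 [ 0.00055506 -0.00064755  0.06970416]
```

View pics/side1.png

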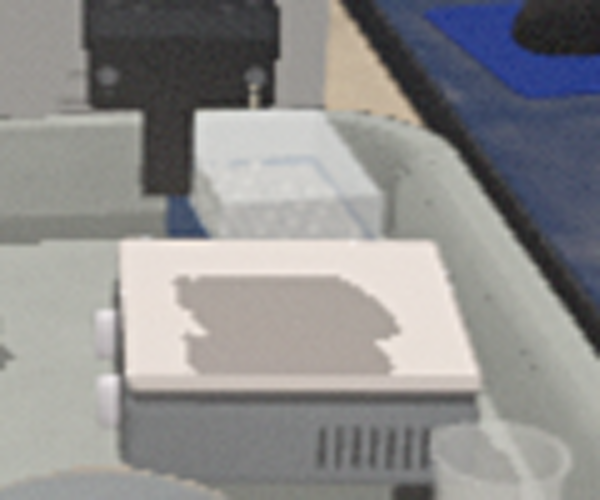

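View pics/top1.png

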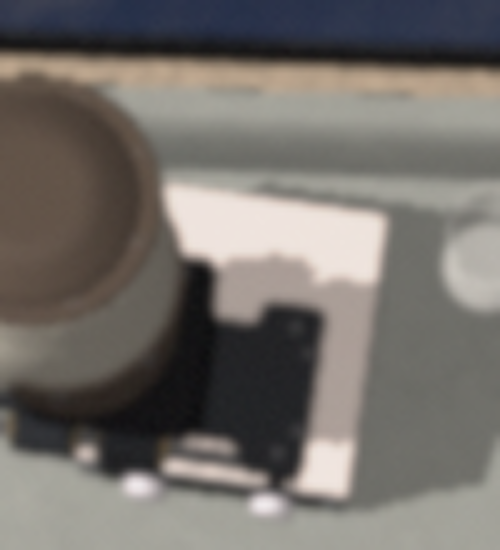

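Run:
```python
from h import *
print(get_state()["position"],get_state()["finger_gap"])
print(proj("side",[.5442,.0755,.0642]),proj("top",[.5442,.0755,.0642]))
Q=pts("side",np.load("side1.npz")["d"]);P=pts("top",np.load("top1.npz")["d"])
for u,v in[(343,166),(343,160),(340,164),(346,164),(345,150)]: print(u,v,Q[v,u].round(4))
for u,v in[(305,175),(310,165),(315,190),(300,170)]: print(u,v,P[v,u].round(4))
```

```text
[0.54424387 0.07551501 0.06428828] 0.00526508711271865
(np.float64(341.824580952694), np.float64(183.2035198291285)) (np.float64(277.7954052231696), np.float64(184.36332405252043))
343 166 [0.5439 0.0646 0.1098]
343 160 [0.5439 0.067  0.1228]
340 164 [0.5366 0.0606 0.1164]
346 164 [0.55   0.0629 0.1149]
345 150 [ 0.5341 -0.0116  0.1753]
305 175 [0.5392 0.0072 0.2143]
310 165 [ 0.5609 -0.0028  0.2155]
315 190 [ 0.5074 -0.015   0.216 ]
300 170 [0.5493 0.0181 0.2161]
```

Run:
```python
from h import *
im,d=get_image("side"); s=get_state(); print(s["position"],s["joint_pos"])
crop("side",im,310,90,430,190,6,"pics/side2.png"); Q=pts("side",d)
for v in range(120,186,3): print(v,Q[v,343].round(3),Q[v,360].round(3),d[v,343].round(3))
```

```text
[0.54425798 0.07551771 0.06431119] [ 4.32974409e-01  3.76536050e-01 -3.40399009e-01  2.56480507e-05
 -8.53744669e-01 -2.11679008e+00]
120 [0.534 0.023 0.226] [ 0.862  1.474 -0.231] 1.0
123 [0.535 0.024 0.219] [0.583 0.096 0.195] 1.005
126 [0.534 0.017 0.215] [0.58  0.075 0.195] 1.0
129 [ 0.53  -0.003  0.216] [ 0.563 -0.006  0.216] 0.981
132 [ 0.528 -0.018  0.215] [ 0.56  -0.023  0.215] 0.968
135 [ 0.528 -0.019  0.209] [ 0.56  -0.026  0.21 ] 0.969
138 [ 0.528 -0.02   0.203] [ 0.561 -0.021  0.203] 0.971
141 [ 0.53  -0.012  0.194] [ 0.562 -0.019  0.196] 0.982
144 [ 0.53  -0.013  0.188] [ 0.563 -0.014  0.188] 0.984
147 [ 0.53  -0.014  0.183] [ 0.868  1.476 -0.375] 0.986
150 [ 0.53  -0.011  0.175] [ 0.867  1.468 -0.389] 0.991
153 [0.542 0.061 0.141] [0.62  0.259 0.063] 1.072
156 [0.543 0.062 0.134] [0.615 0.233 0.065] 1.076
159 [0.543 0.062 0.127] [0.611 0.214 0.065] 1.08
162 [0.544 0.064 0.119] [0.608 0.194 0.065] 1.085
165 [0.544 0.064 0.112] [0.604 0.174 0.065] 1.088
168 [0.544 0.064 0.105] [0.601 0.161 0.063] 1.091
171 [0.577 0.258 0.015] [0.599 0.147 0.061] 1.307
174 [0.577 0.255 0.008] [0.599 0.148 0.053] 1.307
177 [ 0.577  0.255 -0.   ] [0.6   0.148 0.045] 1.312
180 [0.548 0.081 0.069] [0.584 0.073 0.071] 1.122
183 [0.545 0.062 0.071] [0.582 0.059 0.07 ] 1.105
```

View pics/side2.png

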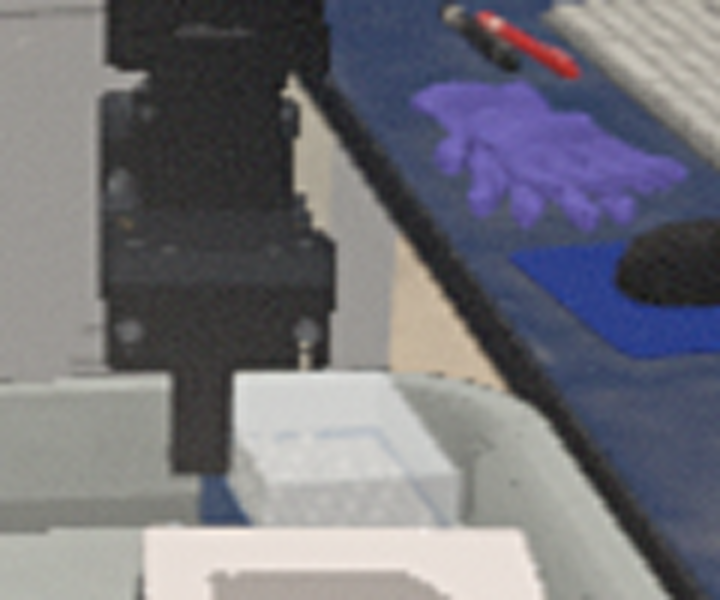

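The side view shows the real fingertips at about (343,169), which is z ≈ 0.10. The reported TCP is z = 0.064, so it reads about 36 mm low. The cameras agree with the known heights: deck at 0 and stirrer top at 0.070. I'll go down carefully and use contact to settle the offset.

Emit:
{"op": "play_rows", "data": {"deltas": "0 0 0.02 0 0 0 0;0 0 0.04 0 0 0 0;0 0 0.06 0 0 0 0;0 0 0.07 0 0 0 0;0 0 0.07 0 0 0 0"}}

```text
time: 4.88
position: [0.544, 0.0754, 0.0429]
ee_rot: [-0.177, -3.136, 0.001]
force: [0.2, 0.4, -0.3]
finger_gap: 0.007
```

```bash
cat >> h.py <<'E'
def look(tag,c=(310,130,430,230),s=6,n="side"):
    im,d=get_image(n);np.savez(tag+".npz",im=im,d=d); crop(n,im,*c,s,f"pics/{tag}.png"); return im,d,pts(n,d)
E
python3 - <<'E'
from h import *
im,d,Q=look("s3")
print(get_state()["position"],get_state()["force"])
for v in range(165,190): print(v,Q[v,343].round(3))
E
```

```text
[0.54422676 0.07548724 0.04314401] [-0.09275318 -0.34565423  0.80432373]
165 [0.544 0.063 0.113]
166 [0.544 0.065 0.11 ]
167 [0.544 0.063 0.108]
168 [0.544 0.063 0.106]
169 [0.544 0.064 0.103]
170 [0.544 0.065 0.1  ]
171 [0.545 0.068 0.097]
172 [0.544 0.066 0.095]
173 [0.544 0.064 0.094]
174 [0.545 0.069 0.089]
175 [0.544 0.063 0.089]
176 [0.544 0.063 0.087]
177 [0.544 0.064 0.084]
178 [0.548 0.087 0.072]
179 [0.548 0.083 0.071]
180 [0.547 0.078 0.071]
181 [0.546 0.072 0.071]
182 [0.546 0.069 0.07 ]
183 [0.545 0.062 0.071]
184 [0.544 0.059 0.07 ]
185 [0.543 0.053 0.07 ]
186 [0.542 0.043 0.072]
187 [0.542 0.044 0.069]
188 [0.541 0.038 0.07 ]
189 [0.54  0.034 0.07 ]
```

View pics/s3.png

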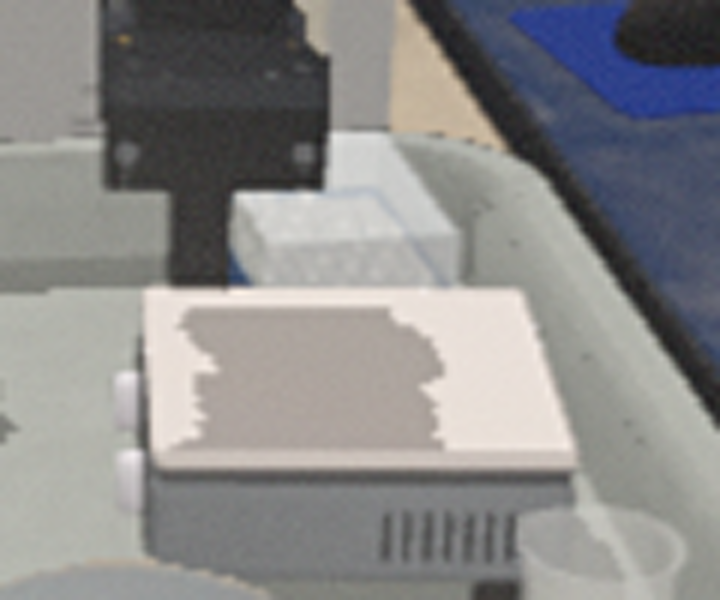

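Emit:
{"op": "play_rows", "data": {"deltas": "0 0 0.015 0 0 0 0;0 0 0.03 0 0 0 0;0 0 0.03 0 0 0 0"}}

```text
time: 5.3
position: [0.5438, 0.0753, 0.0338]
ee_rot: [-0.178, -3.136, 0.001]
force: [0.7, 0.4, 0.2]
finger_gap: 0.004
```

Emit:
{"op": "play_rows", "data": {"deltas": "0 0 0.007 0 0 0 0;0 0 0.007 0 0 0 0;0 0 0.007 0 0 0 0"}}

```text
time: 5.68
position: [0.5444, 0.0756, 0.0325]
ee_rot: [0.177, 3.136, 0.0]
force: [-0.6, 0.2, 2.1]
finger_gap: 0.006
```

Emit:
{"op": "play_rows", "data": {"deltas": "0 0 0.007 0 0 0 0;0 0 0.007 0 0 0 0;0 0 0.007 0 0 0 0"}}

```text
time: 6.05
position: [0.5443, 0.076, 0.0306]
ee_rot: [0.177, 3.136, 0.001]
force: [-1.7, 3.6, 5.3]
finger_gap: 0.002
```

```bash
cat >> h.py <<'E'
def tilt(Q,im):
    im=im.astype(int); m=((im[...,0]>120)&(im[...,0]-im[...,2]>5)).astype(np.uint8)
    X=Q; k=(m>0)&(abs(X[...,2]-.068)<.012)&(abs(X[...,0]-.59)<.07)&(abs(X[...,1]-.022)<.067); A=X[k]
    for _ in range(3):
        c=np.linalg.lstsq(np.c_[A[:,0]-.59,A[:,1]-.0225,np.ones(len(A))],A[:,2],rcond=None)[0]; r=A[:,2]-np.c_[A[:,0]-.59,A[:,1]-.0225,np.ones(len(A))]@c; A=A[abs(r)<.006]
    print("slope x,y, z0",c.round(4),len(A))
E
python3 - <<'E'
from h import *
S=np.load("side0.npz"); tilt(pts("side",S["d"]),S["im"])
im,d,Q=look("s4"); tilt(Q,im)
print(get_state()["position"],get_state()["force"])
E
```

```text
slope x,y, z0 [0.0028 0.0058 0.0708] 1749
slope x,y, z0 [ 0.0223 -0.0212  0.0706] 1650
[0.54432626 0.0760021  0.03058345] [-2.23283601  2.08651586  5.37947037]
```

View pics/s4.png

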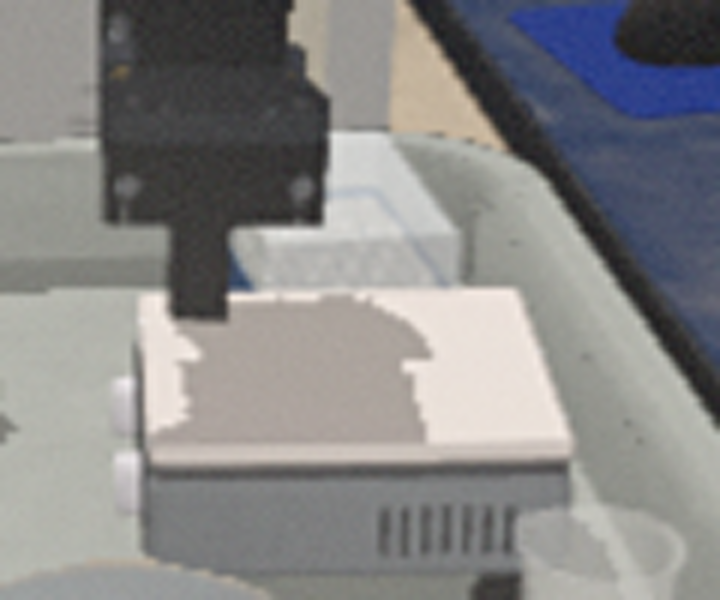

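The top has tilted down towards the front left (slope about +0.02 in x, -0.03 in y), so front left looks like the loose corner. I'll press a little further to find where it stops.

Emit:
{"op": "play_rows", "data": {"deltas": "0 0 0.007 0 0 0 0;0 0 0.007 0 0 0 0;0 0 0.007 0 0 0 0"}}

```text
time: 6.48
position: [0.5441, 0.0764, 0.0287]
ee_rot: [0.177, 3.136, 0.002]
force: [-3.7, 4.2, 7.0]
finger_gap: 0.004
```

Emit:
{"op": "play_rows", "data": {"deltas": "0 0 0.007 0 0 0 0;0 0 0.007 0 0 0 0;0 0 0.007 0 0 0 0"}}

```text
time: 6.85
position: [0.5436, 0.0771, 0.0271]
ee_rot: [-0.177, -3.136, -0.003]
force: [-6.3, 7.2, 11.2]
finger_gap: 0.008
```

Run:
```python
from h import *
im,d,Q=look("s5"); tilt(Q,im)
print(get_state()["position"],get_state()["force"])
```

```text
slope x,y, z0 [ 0.0558 -0.0606  0.0706] 1535
[0.54366154 0.07709326 0.02708616] [-6.86409586  7.70928552 10.63401452]
```

Emit:
{"op": "play_rows", "data": {"deltas": "0 0 -0.02 0 0 0 0;0 0 -0.06 0 0 0 0;0 0 -0.12 0 0 0 0;0 0 -0.2 0 0 0 0;0 0 -0.2 0 0 0 0"}}

```text
time: 7.52
position: [0.5459, 0.0757, 0.088]
ee_rot: [0.177, 3.132, 0.003]
force: [0.8, 0.1, -0.1]
finger_gap: 0.008
```

Run:
```python
from h import *
im,d,Q=look("s6"); tilt(Q,im)
print(get_state()["force"])
rows([.6165,-.2753,.0],148)
```

```text
slope x,y, z0 [0.0037 0.0038 0.0707] 1745
[-0.17791487  0.16796996 -0.79010342]
t 7.575 pos [0.5447 0.0754 0.0865] F [-0.18  0.17 -0.79] jaw 83.49 zt [ 0.002  0.001 -1.   ]
d [-0.37   -1.1347  0.2878] w [ 1.0000e-04  3.7000e-03 -2.1504e+00]
```

View pics/s6.png

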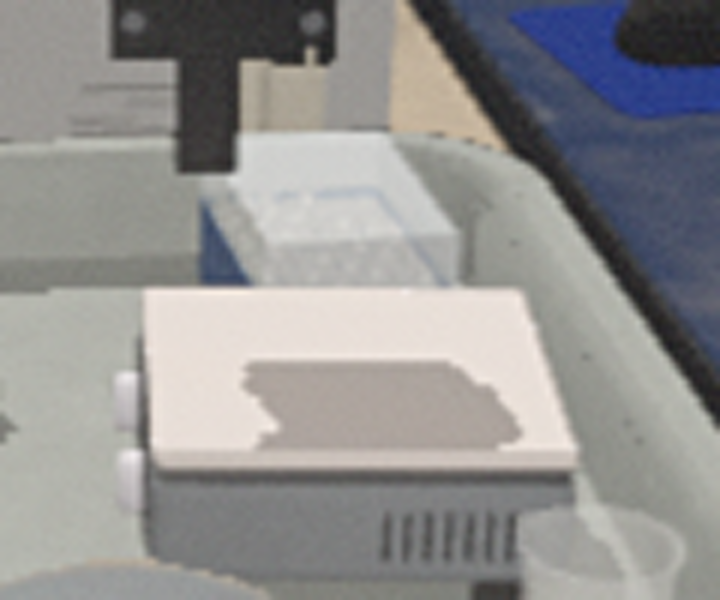

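Emit:
{"op": "play_rows", "data": {"deltas": "-0.05 -0.15 -0.03 0 0 -0.2 0.5;-0.1 -0.33 -0.05 0 0 -0.45 1;-0.17 -0.5 -0.05 0 0 -0.7 1;-0.22 -0.67 -0.05 0 0 -0.95 1;-0.28 -0.85 -0.05 0 0 -1 1;-0.28 -0.85 -0.05 0 0 -1 1"}}

```text
time: 8.32
position: [0.5981, -0.1909, 0.0988]
ee_rot: [0.631, -3.075, -0.001]
force: [-0.3, 0.2, -0.9]
finger_gap: 0.606
```

Run:
```python
from h import *
rows([.6139,-.2796,.09],148)
```

```text
t 8.325 pos [ 0.5981 -0.1909  0.0988] F [-0.35  0.19 -0.92] jaw 113.19 zt [-0.003  0.    -1.   ]
d [ 0.0679 -0.2924  0.0292] w [ 0.0035 -0.0039 -1.1602]
```

Emit:
{"op": "play_rows", "data": {"deltas": "0.03 -0.15 0 0 0 -0.3 1;0.068 -0.292 0 0 0 -0.6 1;0.068 -0.292 0 0 0 -0.95 1;0.068 -0.292 0 0 0 -1 1;0.068 -0.292 0 0 0 -1 1"}}

```text
time: 8.95
position: [0.6149, -0.2747, 0.1004]
ee_rot: [1.412, -2.805, -0.001]
force: [0.4, -1.0, 0.4]
finger_gap: 0.993
```

Run:
```python
from h import *
im,d,Q=look("s7",(370,170,480,310),5)
im,d,P=look("t7",(360,90,480,230),5,"top")
rows([.6139,-.2796,.09],148)
```

```text
t 9.05 pos [ 0.6152 -0.2748  0.1008] F [ 0.35  0.33 -0.07] jaw 143.5 zt [-0.  0. -1.]
d [ 0.0153 -0.0061  0.0359] w [ 7.000e-04 -1.000e-04 -1.501e-01]
```

View pics/s7.png

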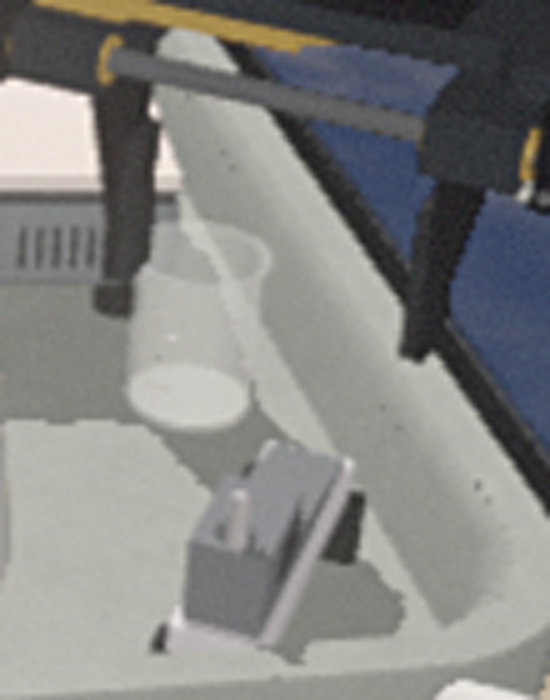

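View pics/t7.png

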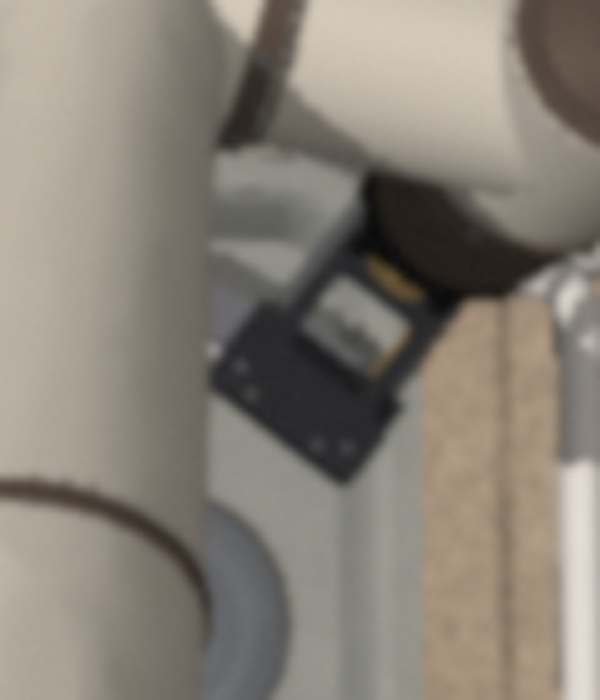

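Run:
```python
from h import *
S=np.load("s7.npz");Q=pts("side",S["d"])
for u,v in[(392,229),(390,228),(394,228),(393,220),(452,239),(455,239),(450,238),(457,230)]: print(u,v,Q[v,u].round(4))
for z in(.125,.132,.139): 
  a,b=ray("side",392.4,231,z),ray("side",453,241,z); print(z,a.round(4),b.round(4),((a+b)/2).round(4),np.linalg.norm(a-b))
```

```text
392 229 [ 0.6333 -0.0408  0.0078]
390 228 [ 0.6304 -0.0352  0.0073]
394 228 [ 0.6368 -0.0429  0.0111]
393 220 [ 0.5718 -0.2548  0.148 ]
452 239 [ 0.647  -0.3146  0.1439]
455 239 [ 0.6521 -0.3136  0.143 ]
450 238 [ 0.6453 -0.3109  0.1436]
457 230 [ 0.655  -0.3097  0.156 ]
0.125 [ 0.5738 -0.2493  0.125 ] [ 0.6599 -0.29    0.125 ] [ 0.6169 -0.2697  0.125 ] 0.0951749961534151
0.132 [ 0.5704 -0.2613  0.132 ] [ 0.6549 -0.3012  0.132 ] [ 0.6126 -0.2813  0.132 ] 0.09350639290209399
0.139 [ 0.5669 -0.2733  0.139 ] [ 0.6499 -0.3125  0.139 ] [ 0.6084 -0.2929  0.139 ] 0.09183778965077292
```

Emit:
{"op": "play_rows", "data": {"deltas": "0.015 -0.006 0.05 0 0 -0.15 1;0.015 -0.006 0.12 0 0 -0.15 1;0.015 -0.006 0.18 0 0 -0.15 1;0.015 -0.006 0.2 0 0 -0.15 1;0.015 -0.006 0.2 0 0 -0.15 1"}}

```text
time: 9.68
position: [0.614, -0.2804, 0.0406]
ee_rot: [1.524, -2.747, -0.0]
force: [-0.2, -0.3, -0.8]
finger_gap: 0.999
```

Run:
```python
from h import *
im,d,Q=look("s8",(370,170,480,310),5)
rows([.6139,-.2796,.0035],148)
```

```text
t 9.725 pos [ 0.6144 -0.2806  0.0413] F [ 0.03  0.84 -0.7 ] jaw 148.04 zt [ 0.001 -0.    -1.   ]
d [-0.0018  0.0033  0.126 ] w [-0.0016 -0.0001  0.0012]
```

View pics/s8.png

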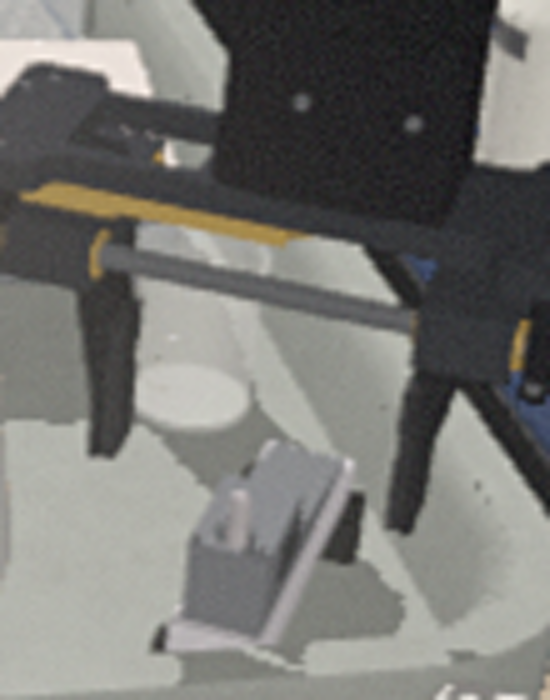

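Run:
```python
from h import *
print(proj("side",[.6139,-.2796,.079]),proj("side",[.6144,-.2806,.079]))
for s in (-1,1):
  print(proj("side",[.6144-s*.0505*.848,-.2806+s*.0505*.53,.079]))
```

```text
(np.float64(419.51272896712703), np.float64(264.1265784774605)) (np.float64(419.9992041083648), np.float64(264.4538319889508))
(np.float64(451.6525874294068), np.float64(272.2645667390054))
(np.float64(389.7629417957082), np.float64(256.9927835960532))
```

Emit:
{"op": "play_rows", "data": {"deltas": "0 0.003 0.04 0 0 0 1;0 0.003 0.08 0 0 0 1;0 0.003 0.11 0 0 0 1;0 0.003 0.12 0 0 0 1;0 0.003 0.12 0 0 0 1"}}

```text
time: 10.35
position: [0.6129, -0.2801, 0.0068]
ee_rot: [1.524, -2.746, 0.001]
force: [-4.9, 1.5, 8.8]
finger_gap: 0.997
```

Run:
```python
from h import *
im,d,Q=look("s9",(370,170,480,310),5)
rows([.6139,-.2796,.0035],148)
```

```text
t 10.4 pos [ 0.6129 -0.2801  0.0068] F [-4.35  2.78 10.  ] jaw 148.06 zt [-0.    -0.001 -1.   ]
d [-0.0032 -0.0018  0.0108] w [-0.0002 -0.0014  0.0019]
```

View pics/s9.png

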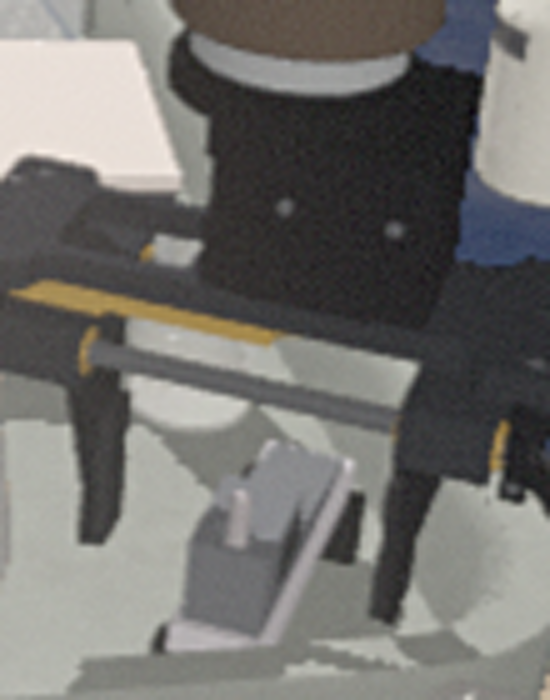

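A force of 10 N upward with a push to -x,+y means the right finger is on the slope of the tray corner, near (385,612) in the crop. I'll back up, narrow the jaws and go down again.

Emit:
{"op": "play_rows", "data": {"deltas": "0 0 -0.03 0 0 0 0.55;0 0 -0.03 0 0 0 0.55;0 0 -0.03 0 0 0 0.55;0 0 -0.03 0 0 0 0.55"}}

```text
time: 10.9
position: [0.6129, -0.28, 0.0132]
ee_rot: [1.523, -2.747, -0.001]
force: [0.4, -0.0, 0.4]
finger_gap: 0.634
```

Run:
```python
from h import *
rows([.6139,-.2796,.0045],148)
```

```text
t 10.9 pos [ 0.6129 -0.28    0.0132] F [ 0.35 -0.02  0.4 ] jaw 148.02 zt [-0.001  0.    -1.   ]
d [-0.0028 -0.0023  0.029 ] w [ 0.0018 -0.0005  0.0006]
```

Emit:
{"op": "play_rows", "data": {"deltas": "-0.003 -0.002 0.005 0 0 0 0.5;-0.003 -0.002 0.018 0 0 0 0.5;-0.003 -0.002 0.027 0 0 0 0.5;-0.003 -0.002 0.027 0 0 0 0.5"}}

```text
time: 11.4
position: [0.6139, -0.2795, 0.0052]
ee_rot: [1.523, -2.747, -0.001]
force: [-0.6, -0.1, -0.8]
finger_gap: 0.507
```

Run:
```python
from h import *
im,d,Q=look("s10",(370,170,480,310),5)
rows([.6139,-.2796,.0045],148)
```

```text
t 11.45 pos [ 0.614  -0.2796  0.0055] F [ 0.68 -0.47  0.81] jaw 148.02 zt [-0.  0. -1.]
d [0.0003 0.0003 0.0034] w [ 0.0008 -0.0004  0.0008]
```

View pics/s10.png

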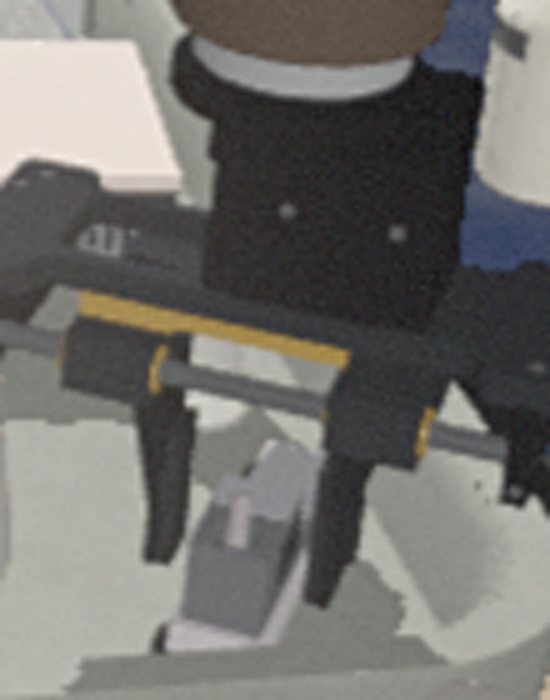

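Emit:
{"op": "play_rows", "data": {"deltas": "0 0 0 0 0 0 0;0 0 0 0 0 0 0;0 0 0 0 0 0 0;0 0 0 0 0 0 0;0 0 0 0 0 0 0;0 0 0 0 0 0 0", "newtons": 20}}

```text
time: 12.2
position: [0.6142, -0.2796, 0.0059]
ee_rot: [-1.524, 2.747, -0.0]
force: [-0.6, 0.1, 1.0]
finger_gap: 0.296
```

Run:
```python
from h import *
im,d,Q=look("s11",(370,170,480,310),5)
rows([.6139,-.2796,.0045],148)
```

```text
t 12.25 pos [ 0.6143 -0.2796  0.0059] F [-0.5   0.17  0.87] jaw 148.03 zt [ 0. -0. -1.]
d [0.0006 0.001  0.0047] w [-0.0005  0.      0.0009]
```

View pics/s11.png

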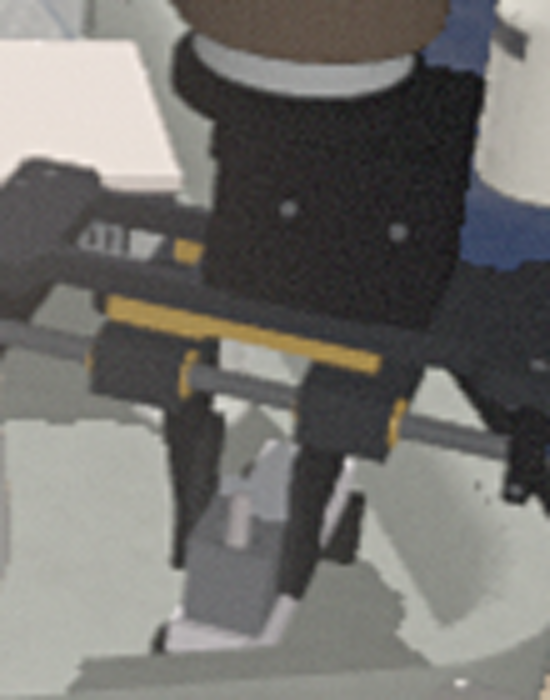

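Gap is 25.8 mm, so the wedge is gripped. I'll lift it straight up.

Emit:
{"op": "play_rows", "data": {"deltas": "0 0 -0.03 0 0 0 0;0 0 -0.07 0 0 0 0;0 0 -0.12 0 0 0 0;0 0 -0.17 0 0 0 0;0 0 -0.22 0 0 0 0;0 0 -0.27 0 0 0 0;0 0 -0.32 0 0 0 0;0 0 -0.32 0 0 0 0;0 0 -0.32 0 0 0 0", "newtons": 25}}

```text
time: 13.38
position: [0.6137, -0.2793, 0.1012]
ee_rot: [1.523, -2.747, -0.002]
force: [-0.5, -0.5, -1.4]
finger_gap: 0.299
```

Run:
```python
from h import *
im,d,Q=look("s12",(350,150,480,310),4)
rows([.0,-.2796,.0045],148)
```

```text
t 13.425 pos [ 0.6136 -0.2793  0.1009] F [-0.57  0.8  -0.88] jaw 148.01 zt [-0.002  0.001 -1.   ]
d [1.084  1.7336 0.3245] w [ 0.0033 -0.0005  0.0004]
```

View pics/s12.png

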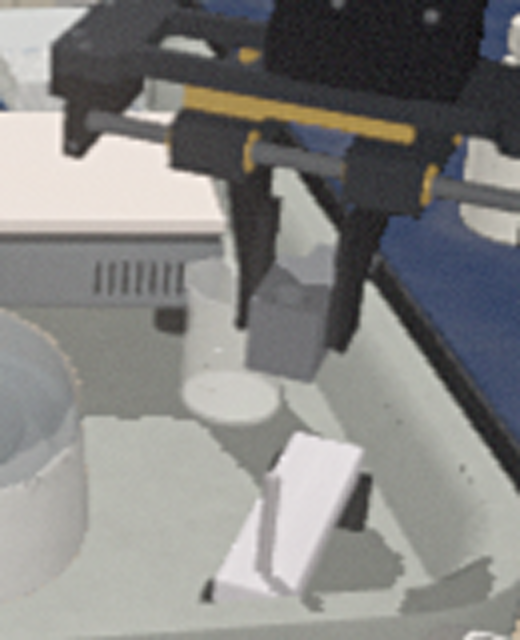

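Run:
```python
from h import *
for u,v,z in[(211,226,.1),(207,254,.1),(255,259,.01),(308,258,.01)]: print(ray("top",u,v,z).round(3))
rows([.4228,.0917,.12],83.54)
rows([.47,-.1,.12],100)
```

```text
[0.434 0.224 0.1  ]
[0.369 0.23  0.1  ]
[0.362 0.129 0.01 ]
[ 0.368 -0.004  0.01 ]
t 13.425 pos [ 0.6136 -0.2793  0.1009] F [-0.57  0.8  -0.88] jaw 148.01 zt [-0.002  0.001 -1.   ]
d [-0.7122  1.1946 -0.0619] w [ 0.0027 -0.0024  2.1491]
t 13.425 pos [ 0.6136 -0.2793  0.1009] F [-0.57  0.8  -0.88] jaw 148.01 zt [-0.002  0.001 -1.   ]
d [-0.2535  0.7226 -0.0626] w [ 0.0029 -0.0019  1.6004]
```

Emit:
{"op": "play_rows", "data": {"deltas": "-0.04 0.08 -0.05 0 0 0.15 0;-0.1 0.2 -0.06 0 0 0.4 0;-0.17 0.35 -0.06 0 0 0.65 0;-0.25 0.5 -0.06 0 0 0.9 0;-0.33 0.65 -0.06 0 0 1 0;-0.4 0.8 -0.06 0 0 1 0;-0.4 0.8 -0.06 0 0 1 0"}}

```text
time: 14.3
position: [0.4721, -0.0489, 0.1196]
ee_rot: [0.767, -3.045, -0.001]
force: [0.4, -0.9, -0.1]
finger_gap: 0.299
```

Run:
```python
from h import *
rows([.4228,.0917,.11],83.54)
```

```text
t 14.3 pos [ 0.4721 -0.0489  0.1196] F [ 0.43 -0.9  -0.06] jaw 118.26 zt [-0.001  0.    -1.   ]
d [-0.0771  0.4905  0.0322] w [ 8.0000e-04 -2.6000e-03  1.1572e+00]
```

Emit:
{"op": "play_rows", "data": {"deltas": "-0.01 0.1 0 0 0 0.2 0;-0.03 0.23 0 0 0 0.45 0;-0.05 0.36 0 0 0 0.7 0;-0.077 0.49 0 0 0 0.95 0;-0.077 0.49 0 0 0 1 0;-0.077 0.49 0 0 0 1 0"}}

```text
time: 15.05
position: [0.4257, 0.0895, 0.1195]
ee_rot: [-0.053, -3.141, 0.001]
force: [0.7, -0.4, -1.7]
finger_gap: 0.297
```

Run:
```python
from h import *
im,d,P=look("t13",(220,120,340,270),4,"top")
im,d,Q=look("s13",(270,90,430,250),4)
rows([.4228,.0917,.02],83.54)
```

```text
t 15.15 pos [0.4257 0.089  0.1195] F [-0.46 -0.65 -0.41] jaw 87.97 zt [-0.001 -0.    -1.   ]
d [0.0099 0.0087 0.3316] w [-0.001  -0.001   0.1477]
```

View pics/t13.png

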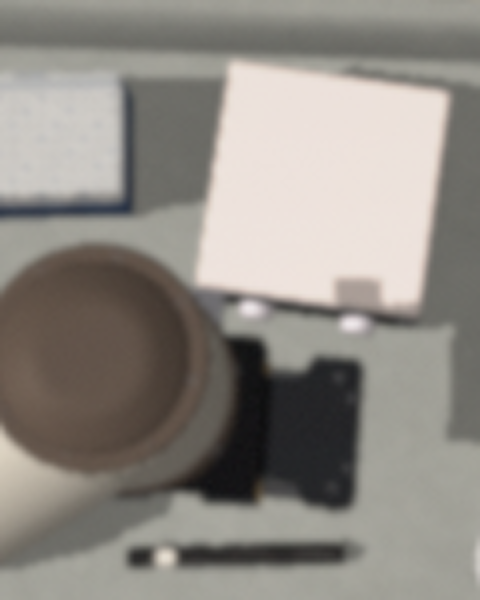

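View pics/s13.png

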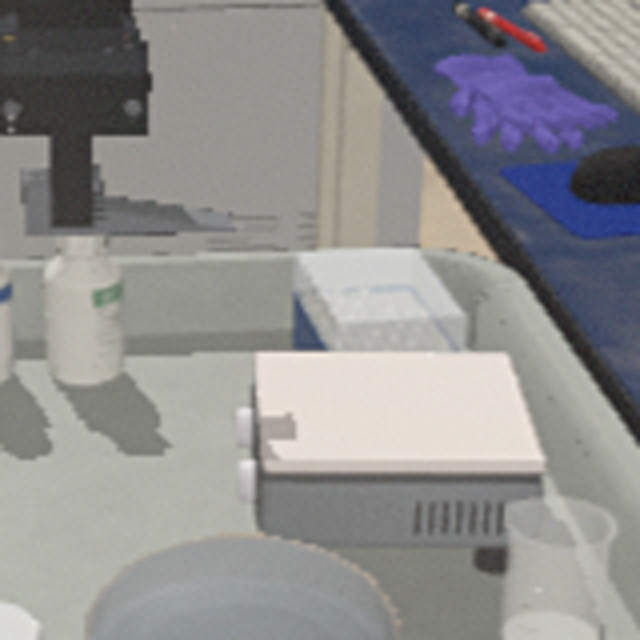

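```bash
cat >> h.py <<'E'
def stir(im):
    im=im.astype(int)
    m=((im[...,0]>200)&(im[...,0]-im[...,2]>5)).astype(np.uint8); m[:,:255]=0;m[:,345:]=0;m[:125]=0;m[205:]=0
    m=cv2.morphologyEx(m,cv2.MORPH_CLOSE,np.ones((9,9)));m=cv2.morphologyEx(m,cv2.MORPH_OPEN,np.ones((5,5)))
    c=max(cv2.findContours(m,0,2)[0],key=cv2.contourArea)
    q=np.array([ray("top",u,v,.0705)[:2] for u,v in c[:,0]],np.float32); r=cv2.minAreaRect(q*1000); print(r)
E
python3 - <<'E'
from h import *
stir(np.load("top0.npz")["im"]); T=np.load("t13.npz"); stir(T["im"]); P=pts("top",T["d"])
for v in range(190,202): print(v,[tuple((P[v,u]*1000).round().astype(int)) for u in(268,270,272,274,276,278)])
E
```

```text
((583.7874755859375, 23.151840209960938), (135.60682678222656, 152.5635528564453), 83.57503509521484)
((583.9320678710938, 22.837692260742188), (136.4005889892578, 152.92739868164062), 83.57040405273438)
190 [(np.int64(540), np.int64(105), np.int64(-1)), (np.int64(528), np.int64(93), np.int64(71)), (np.int64(529), np.int64(89), np.int64(69)), (np.int64(529), np.int64(84), np.int64(72)), (np.int64(529), np.int64(79), np.int64(69)), (np.int64(529), np.int64(74), np.int64(70))]
191 [(np.int64(513), np.int64(90), np.int64(149)), (np.int64(529), np.int64(95), np.int64(51)), (np.int64(527), np.int64(89), np.int64(68)), (np.int64(527), np.int64(84), np.int64(68)), (np.int64(527), np.int64(79), np.int64(67)), (np.int64(527), np.int64(74), np.int64(71))]
192 [(np.int64(511), np.int64(90), np.int64(149)), (np.int64(510), np.int64(85), np.int64(153)), (np.int64(510), np.int64(81), np.int64(153)), (np.int64(511), np.int64(77), np.int64(152)), (np.int64(526), np.int64(80), np.int64(58)), (np.int64(525), np.int64(74), np.int64(68))]
193 [(np.int64(508), np.int64(90), np.int64(154)), (np.int64(508)
[... 1741 characters left out ...]
4(427)), (np.int64(494), np.int64(76), np.int64(156)), (np.int64(517), np.int64(84), np.int64(-2)), (np.int64(518), np.int64(78), np.int64(-1))]
200 [(np.int64(440), np.int64(54), np.int64(516)), (np.int64(440), np.int64(51), np.int64(516)), (np.int64(453), np.int64(56), np.int64(423)), (np.int64(492), np.int64(75), np.int64(155)), (np.int64(514), np.int64(83), np.int64(3)), (np.int64(515), np.int64(78), np.int64(-3))]
201 [(np.int64(438), np.int64(54), np.int64(516)), (np.int64(438), np.int64(51), np.int64(517)), (np.int64(445), np.int64(52), np.int64(473)), (np.int64(490), np.int64(75), np.int64(156)), (np.int64(512), np.int64(83), np.int64(3)), (np.int64(513), np.int64(78), np.int64(-2))]
```

Emit:
{"op": "play_rows", "data": {"deltas": "0.01 0.009 0.06 0 0 0.148 0;0.01 0.009 0.18 0 0 0.148 0;0.01 0.009 0.3 0 0 0.148 0;0.01 0.009 0.4 0 0 0.148 0;0.01 0.009 0.44 0 0 0.148 0;0.01 0.009 0.45 0 0 0.148 0;0.01 0.009 0.45 0 0 0.148 0"}}

```text
time: 16.02
position: [0.4233, 0.0929, -0.0146]
ee_rot: [0.176, 3.135, 0.001]
force: [0.3, -0.2, -0.3]
finger_gap: 0.298
```

Run:
```python
from h import *
im,d,Q=look("s14",(270,130,390,230),6)
rows([.4228,.0917,-.029],83.54)
```

```text
t 16.075 pos [ 0.4234  0.0931 -0.0144] F [-0.35  0.86 -0.05] jaw 83.58 zt [ 0.002  0.001 -1.   ]
d [ 0.0017 -0.0049  0.0487] w [0.0024 0.0033 0.0015]
```

View pics/s14.png

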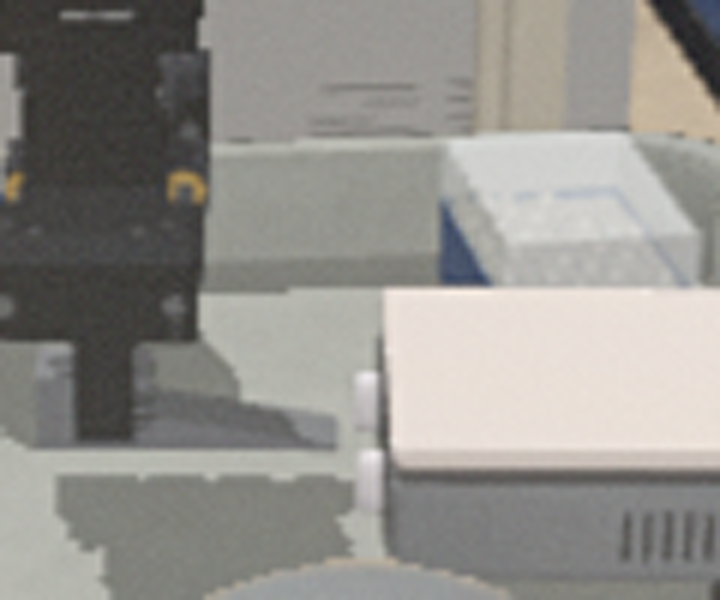

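Emit:
{"op": "play_rows", "data": {"deltas": "0.001 -0.005 0.02 0 0 0 0;0.001 -0.005 0.04 0 0 0 0;0.001 -0.005 0.044 0 0 0 0;0.001 -0.005 0.044 0 0 0 0"}}

```text
time: 16.58
position: [0.422, 0.0913, -0.0286]
ee_rot: [-0.176, -3.136, 0.0]
force: [0.5, -0.4, -1.6]
finger_gap: 0.296
```

Emit:
{"op": "play_rows", "data": {"deltas": "0 0 0.004 0 0 0 0;0 0 0.006 0 0 0 0;0 0 0.006 0 0 0 0"}}

```text
time: 16.95
position: [0.4221, 0.0913, -0.0302]
ee_rot: [0.176, 3.137, 0.0]
force: [0.2, -0.1, 0.4]
finger_gap: 0.296
```

Emit:
{"op": "play_rows", "data": {"deltas": "0 0 0.004 0 0 0 0;0 0 0.004 0 0 0 0;0 0 0.004 0 0 0 0"}}

```text
time: 17.32
position: [0.4222, 0.0913, -0.0302]
ee_rot: [0.175, 3.136, 0.0]
force: [-3.8, 0.6, 13.1]
finger_gap: 0.3
```

Run:
```python
from h import *
im,d,Q=look("s15",(270,130,390,230),6)
rows([.4228,.0917,-.029],83.54)
```

```text
t 17.375 pos [ 0.4222  0.0913 -0.0302] F [-4.38  0.18 12.58] jaw 83.61 zt [ 0.  0. -1.]
d [-0.0019  0.0014 -0.0041] w [0.0003 0.0009 0.0024]
```

View pics/s15.png

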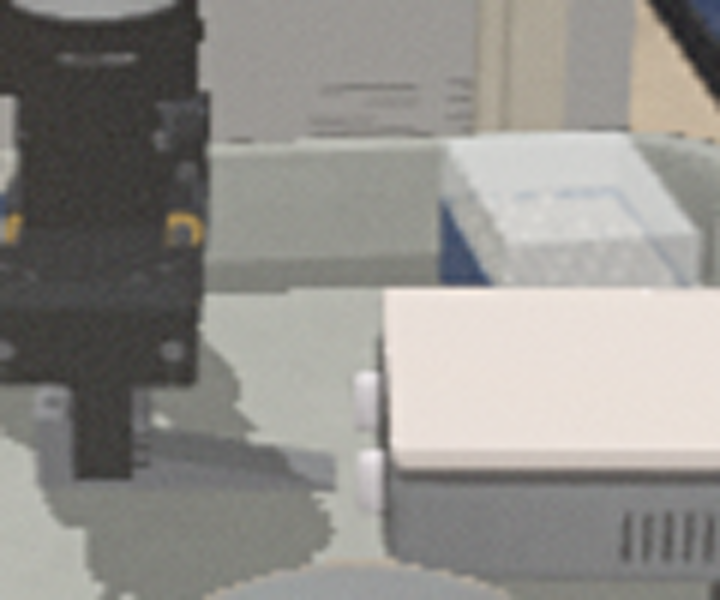

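Emit:
{"op": "play_rows", "data": {"deltas": "0 0 -0.004 0 0 0 0;-0.02 0 -0.004 0 0 0 0;-0.04 0 -0.004 0 0 0 0;-0.06 0 -0.004 0 0 0 0;-0.08 0 -0.004 0 0 0 0;-0.08 0 -0.004 0 0 0 0"}}

```text
time: 18.12
position: [0.4468, 0.0885, -0.0302]
ee_rot: [0.176, 3.136, 0.0]
force: [0.4, -0.9, 3.3]
finger_gap: 0.296
```

```bash
cat >> h.py <<'E'
def tip(L=.0868,n=3):
    F=[]
    for _ in range(n): get_image("side"); F.append(get_state()["force"])
    s=get_state(); f=np.array([.5438,.078]);a=np.deg2rad(-6.46);u=np.array([np.cos(a),np.sin(a)]);nn=np.array([-u[1],u[0]])
    R=cv2.Rodrigues(s["ee_rot"])[0]; x=-R[:2,0]; p=s["position"][:2]+L*x-f
    F=np.mean(F,0); print("t",s["time"],"tip past foot",(p@u*1000).round(1),"lat",(p@nn*1000).round(1),"yawerr",np.rad2deg(np.arctan2(x[1],x[0])).round(2)+6.46,"F along/lat/z",(F[:2]@u).round(2),(F[:2]@nn).round(2),F[2].round(2),"z",s["position"][2].round(4))
E
python3 - <<'E'
from h import *
tip()
E
```

```text
t 18.275 tip past foot -10.9 lat -0.1 yawerr 0.04999999999999982 F along/lat/z 0.49 -0.58 2.18 z -0.0302
```

Emit:
{"op": "play_rows", "data": {"deltas": "-0.015 0 0 0 0 0 0;-0.03 0 0 0 0 0 0;-0.045 0 0 0 0 0 0;-0.055 0 0 0 0 0 0;-0.055 0 0 0 0 0 0"}}

```text
time: 18.9
position: [0.4614, 0.0863, -0.0302]
ee_rot: [-0.176, -3.135, 0.001]
force: [-2.7, -0.8, 5.4]
finger_gap: 0.294
```

Run:
```python
from h import *
tip()
```

```text
t 19.05 tip past foot 4.0 lat -0.9 yawerr 0.03000000000000025 F along/lat/z -2.07 -1.42 5.2 z -0.0302
```

Emit:
{"op": "play_rows", "data": {"deltas": "0 0 -0.002 0 0 0 0;-0.01 0 -0.003 0 0 0 0;-0.016 0 -0.003 0 0 0 0;-0.016 0 -0.003 0 0 0 0"}}

```text
time: 19.55
position: [0.4673, 0.0863, -0.0295]
ee_rot: [0.176, 3.137, 0.0]
force: [-0.0, 0.7, 0.0]
finger_gap: 0.295
```

Run:
```python
from h import *
tip()
im,d,Q=look("s16",(270,130,430,230),4.5); tilt(Q,im)
```

```text
t 19.7 tip past foot 9.6 lat -0.4 yawerr 0.040000000000000036 F along/lat/z 0.05 -0.23 -0.54 z -0.0295
slope x,y, z0 [0.0026 0.0043 0.0707] 1741
```

View pics/s16.png

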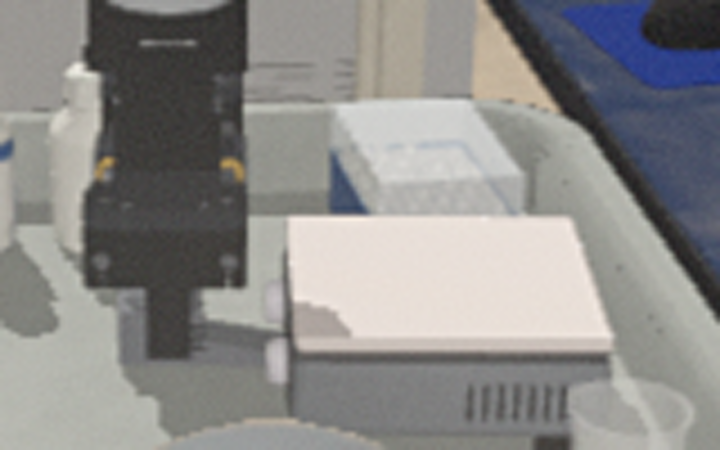

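Emit:
{"op": "play_rows", "data": {"deltas": "-0.008 0 0.001 0 0 0 0;-0.017 0 0.001 0 0 0 0;-0.017 0 0.001 0 0 0 0"}}

```text
time: 20.12
position: [0.4725, 0.0857, -0.0296]
ee_rot: [0.176, 3.136, 0.0]
force: [-0.4, 0.9, -0.6]
finger_gap: 0.296
```

Emit:
{"op": "play_rows", "data": {"deltas": "-0.008 0 0 0 0 0 0;-0.017 0 0 0 0 0 0;-0.017 0 0 0 0 0 0"}}

```text
time: 20.5
position: [0.4775, 0.0851, -0.0296]
ee_rot: [0.176, 3.136, 0.0]
force: [0.2, -1.0, -0.6]
finger_gap: 0.298
```

Run:
```python
from h import *
tip()
im,d,Q=look("s17",(270,130,430,230),4.5); tilt(Q,im)
```

```text
t 20.65 tip past foot 19.8 lat -0.5 yawerr 0.040000000000000036 F along/lat/z -0.17 -0.26 -0.72 z -0.0297
slope x,y, z0 [0.0023 0.0046 0.0707] 1744
```

Emit:
{"op": "play_rows", "data": {"deltas": "-0.004 0 0.0015 0 0 0 0;-0.007 0 0.0015 0 0 0 0;-0.007 0 0.0015 0 0 0 0"}}

```text
time: 21.08
position: [0.4794, 0.0849, -0.0301]
ee_rot: [0.176, 3.137, 0.0]
force: [0.7, -0.4, -1.3]
finger_gap: 0.296
```

Emit:
{"op": "play_rows", "data": {"deltas": "-0.004 0 0 0 0 0 0;-0.007 0 0 0 0 0 0;-0.007 0 0 0 0 0 0"}}

```text
time: 21.45
position: [0.4815, 0.0846, -0.0301]
ee_rot: [0.176, 3.137, 0.0]
force: [0.3, 0.6, -1.1]
finger_gap: 0.294
```

Run:
```python
from h import *
tip()
im,d,Q=look("s18",(270,130,430,230),4.5); tilt(Q,im)
```

```text
t 21.6 tip past foot 24.0 lat -0.4 yawerr 0.040000000000000036 F along/lat/z -0.29 0.14 -0.82 z -0.0301
slope x,y, z0 [0.002  0.0025 0.0707] 1730
```

Emit:
{"op": "play_rows", "data": {"deltas": "-0.004 0 0 0 0 0 0;-0.007 0 0 0 0 0 0;-0.007 0 0 0 0 0 0"}}

```text
time: 22.02
position: [0.4835, 0.0843, -0.0301]
ee_rot: [-0.176, -3.137, 0.0]
force: [0.0, -0.4, -0.6]
finger_gap: 0.3
```

Emit:
{"op": "play_rows", "data": {"deltas": "-0.004 0 0 0 0 0 0;-0.007 0 0 0 0 0 0;-0.007 0 0 0 0 0 0"}}

```text
time: 22.4
position: [0.4848, 0.0838, -0.0302]
ee_rot: [-0.176, -3.135, 0.001]
force: [-4.4, 0.7, 2.5]
finger_gap: 0.297
```

Run:
```python
from h import *
tip()
im,d,Q=look("s19",(270,130,430,230),4.5); tilt(Q,im)
```

```text
t 22.55 tip past foot 27.5 lat -0.8 yawerr 0.03000000000000025 F along/lat/z -4.07 0.16 2.44 z -0.0302
slope x,y, z0 [0.0018 0.0044 0.0708] 1732
```

Contact at a tip depth of 27.5 mm past the foot (wedge about 6.6 mm thick there), with 4 N resisting the push. I'll release.

Emit:
{"op": "play_rows", "data": {"deltas": "0 0 0 0 0 0 0.5;0 0 0 0 0 0 0.5;0 0 0 0 0 0 0.5;0 0 0 0 0 0 0.5"}}

```text
time: 23.1
position: [0.4859, 0.0843, -0.0301]
ee_rot: [0.176, 3.136, 0.0]
force: [-0.1, -1.1, -0.4]
finger_gap: 0.493
```

Run:
```python
from h import *
tip()
im,d,Q=look("s20",(270,130,390,230),6); tilt(Q,im)
```

```text
t 23.25 tip past foot 28.4 lat -0.3 yawerr 0.040000000000000036 F along/lat/z -0.02 0.18 -0.24 z -0.0301
slope x,y, z0 [0.0027 0.0044 0.0708] 1744
```

View pics/s20.png

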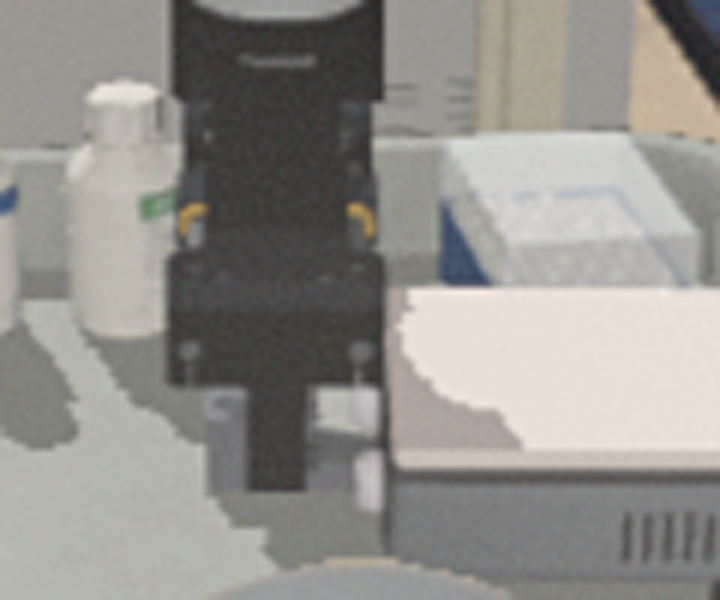

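Emit:
{"op": "play_rows", "data": {"deltas": "0 0 -0.03 0 0 0 0.5;0 0 -0.1 0 0 0 0.5;0 0 -0.2 0 0 0 0.5;0 0 -0.3 0 0 0 0.2;0 0 -0.38 0 0 0 0;0 0 -0.38 0 0 0 0"}}

```text
time: 24.05
position: [0.4871, 0.0848, 0.0863]
ee_rot: [0.175, 3.132, 0.004]
force: [-0.4, 1.3, 0.3]
finger_gap: 0.241
```

Run:
```python
from h import *
im,d,Q=look("s21",(270,130,390,230),6); tilt(Q,im)
rows([.5438,.077,.06],83.54)
```

```text
slope x,y, z0 [0.002  0.0048 0.0708] 1745
t 24.1 pos [0.4859 0.0844 0.0848] F [ 0.3  -0.41  0.34] jaw 83.57 zt [ 0.002  0.001 -1.   ]
d [-0.1945 -0.003   0.083 ] w [0.0029 0.0034 0.0012]
```

View pics/s21.png

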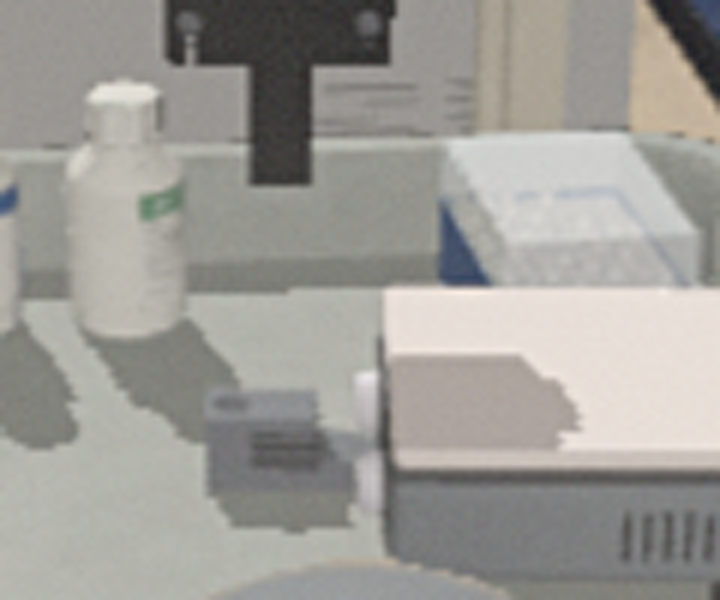

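Emit:
{"op": "play_rows", "data": {"deltas": "-0.07 -0.003 0 0 0 0 0;-0.15 -0.003 0.01 0 0 0 0;-0.195 -0.003 0.06 0 0 0 0;-0.195 -0.003 0.12 0 0 0 0;-0.195 -0.003 0.14 0 0 0 0;-0.195 -0.003 0.14 0 0 0 0"}}

```text
time: 24.85
position: [0.5429, 0.0764, 0.0411]
ee_rot: [-0.176, -3.135, 0.002]
force: [0.1, 0.1, 0.4]
finger_gap: 0.005
```

Emit:
{"op": "play_rows", "data": {"deltas": "0 0 0.01 0 0 0 0;0 0 0.02 0 0 0 0;0 0 0.027 0 0 0 0;0 0 0.027 0 0 0 0"}}

```text
time: 25.35
position: [0.5435, 0.0767, 0.0338]
ee_rot: [-0.176, -3.137, 0.0]
force: [0.2, -1.0, 1.0]
finger_gap: 0.004
```

Emit:
{"op": "play_rows", "data": {"deltas": "0 0 0.004 0 0 0 0;0 0 0.006 0 0 0 0;0 0 0.006 0 0 0 0"}}

```text
time: 25.72
position: [0.5438, 0.0768, 0.0328]
ee_rot: [0.175, 3.136, 0.0]
force: [-2.4, 0.5, 5.0]
finger_gap: 0.005
```

Emit:
{"op": "play_rows", "data": {"deltas": "0 0 0.003 0 0 0 0;0 0 0.005 0 0 0 0;0 0 0.005 0 0 0 0"}}

```text
time: 26.1
position: [0.5439, 0.0769, 0.0327]
ee_rot: [0.174, 3.136, 0.0]
force: [-5.2, 1.4, 11.1]
finger_gap: 0.005
```

Now 6 N more moves it only 0.1 mm, so the corner is firm. I'll check the tilt and hold briefly.

Run:
```python
from h import *
im,d,Q=look("s22",(270,130,390,230),6); tilt(Q,im); print(get_state()["force"],get_state()["position"])
```

```text
slope x,y, z0 [0.002  0.0026 0.0707] 1697
[-4.37373932  0.95883714 11.5843356 ] [0.5438869  0.07689803 0.03269673]
```

Emit:
{"op": "play_rows", "data": {"deltas": "0 0 0.001 0 0 0 0;0 0 0.002 0 0 0 0;0 0 0.002 0 0 0 0;0 0 0.002 0 0 0 0"}}

```text
time: 26.65
position: [0.5439, 0.0769, 0.0326]
ee_rot: [0.174, 3.136, 0.0]
force: [-6.4, 0.8, 16.0]
finger_gap: 0.005
```

Emit:
{"op": "play_rows", "data": {"deltas": "0 0 -0.01 0 0 0 0;0 0 -0.03 0 0 0 0;0 0 -0.1 0 0 0 0;0 0 -0.2 0 0 0 0;0 0 -0.2 0 0 0 0"}}

```text
time: 27.28
position: [0.5454, 0.0773, 0.0922]
ee_rot: [0.175, 3.132, 0.003]
force: [-0.7, 0.0, -0.6]
finger_gap: 0.009
```

Run:
```python
from h import *
im,d,Q=look("s23",(270,130,390,230),6); tilt(Q,im); print(get_state()["force"],get_state()["position"])
A=np.load("s21.npz")["im"].astype(int)[180:225,300:335]; B=im.astype(int)[180:225,300:335]; print(abs(A-B).mean())
rows([.53,-.022,.086],83.5)
```

```text
slope x,y, z0 [0.0008 0.0039 0.0708] 1737
[-0.55892211 -0.77915676 -0.92331283] [0.54411007 0.07696051 0.09058548]
2.3075132275132275
t 27.325 pos [0.5441 0.077  0.0906] F [-0.56 -0.78 -0.92] jaw 83.57 zt [ 0.002  0.001 -1.   ]
d [ 0.0098 -0.3331  0.0149] w [0.0023 0.003  0.0024]
```

View pics/s23.png

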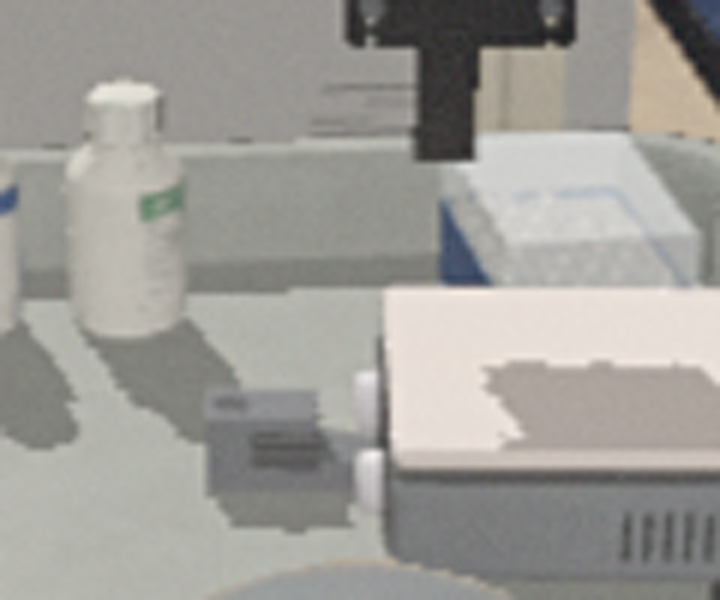

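Left corner is firm and level, and the wedge is where I left it. I'll press lightly on the front right, in case over-wedging has made that corner loose.

Emit:
{"op": "play_rows", "data": {"deltas": "0 -0.12 0 0 0 0 0;0.005 -0.25 0 0 0 0 0;0.01 -0.333 0.05 0 0 0 0;0.01 -0.333 0.12 0 0 0 0;0.01 -0.333 0.165 0 0 0 0;0.01 -0.333 0.165 0 0 0 0"}}

```text
time: 28.08
position: [0.5283, -0.0223, 0.0388]
ee_rot: [-0.175, -3.133, 0.002]
force: [0.8, 0.4, 1.1]
finger_gap: 0.002
```

Emit:
{"op": "play_rows", "data": {"deltas": "0 0 0.01 0 0 0 0;0 0 0.02 0 0 0 0;0 0 0.025 0 0 0 0;0 0 0.025 0 0 0 0"}}

```text
time: 28.58
position: [0.5296, -0.0221, 0.033]
ee_rot: [0.176, 3.136, 0.0]
force: [0.1, 0.5, -0.1]
finger_gap: 0.004
```

Emit:
{"op": "play_rows", "data": {"deltas": "0 0 0.003 0 0 0 0;0 0 0.005 0 0 0 0;0 0 0.005 0 0 0 0"}}

```text
time: 28.95
position: [0.5297, -0.0223, 0.0327]
ee_rot: [0.175, 3.136, -0.0]
force: [-2.9, 0.9, 7.5]
finger_gap: 0.004
```

Front right is firm too: 7.5 N at z = 0.0327, the same contact height as the left. I'll retract.

Emit:
{"op": "play_rows", "data": {"deltas": "0 0 -0.02 0 0 0 0;0 0 -0.1 0 0 0 0;0 0 -0.25 0 0 0 0;0 0 -0.4 0 0 0 0;0 0 -0.5 0 0 0 0;0 0 -0.5 0 0 0 0"}}

```text
time: 29.7
position: [0.5312, -0.022, 0.1843]
ee_rot: [0.175, 3.13, 0.003]
force: [-0.1, 0.6, -0.2]
finger_gap: 0.005
```

Run:
```python
from h import *
im,d,Q=look("s24",(230,130,470,310),3); tilt(Q,im); print(get_state()["force"],get_state()["position"],get_state()["dq"].round(3))
imt,_,_=look("t24",(180,110,450,300),2.9,"top");
```

```text
slope x,y, z0 [0.0018 0.0045 0.0708] 1742
[-0.46680486  0.38693124 -0.64110149] [ 0.52979947 -0.02204893  0.1822676 ] [-0.001  0.031 -0.044 -0.01   0.001  0.   ]
```

View pics/s24.png

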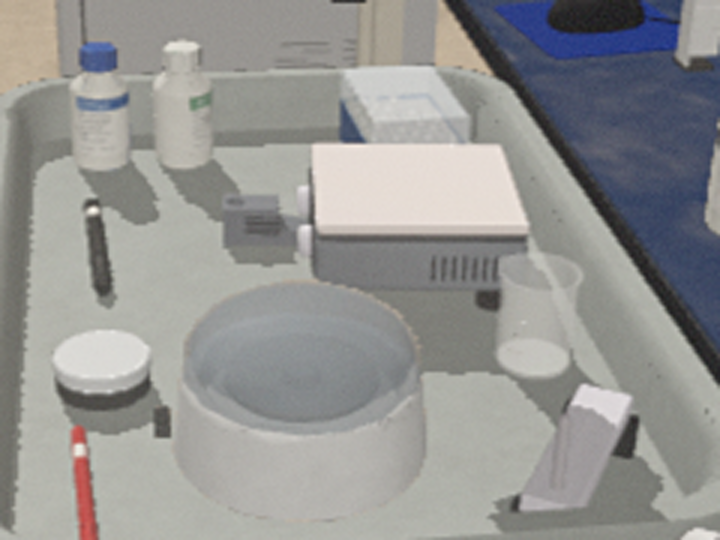

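View pics/t24.png

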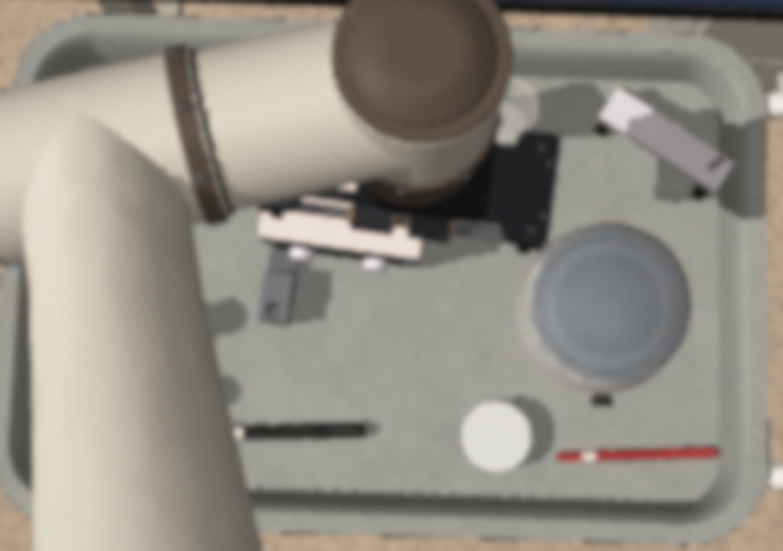

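The wedge lies flat and straight under the front left foot, and everything around it is where it was. I'll let the arm settle and hand in.

Emit:
{"op": "play_rows", "data": {"deltas": "0 0 0 0 0 0 0;0 0 0 0 0 0 0;0 0 0 0 0 0 0;0 0 0 0 0 0 0"}}

```text
time: 30.3
position: [0.5294, -0.0223, 0.1811]
ee_rot: [-0.176, -3.136, 0.0]
force: [0.3, -0.1, -0.6]
finger_gap: 0.006
```

```bash
python3 -c "
from rig import *
print(hand_in())"
```

```text
the job is handed in; nothing more can be done
None
```

The front left foot was the one without its pad. The wedge is now under it, the stirrer stands level, and the job was handed in at about 30 s.

**What I did**
- **Finding the corner:** pressing the front left tipped the top by about 0.08 rad (a drop of about 5 mm), and it came back when released. I did not press the front right before wedging.
- **Wedging:** I lifted the wedge off its post and slid it straight in from the front until it bore. It met about 4 N of resistance with the tip about 28 mm past the foot and less than 1 mm off to the side.

**Last checks**
- **Left corner:** it held firm, giving only about 0.2 mm between 5 and 16 N, with no measurable tilt.
- **Right corner:** pressed with 7.5 N, it was firm too.
- **In the pictures:** the wedge looks flat and straight. The stirrer's top slope matches the start, and I saw nothing else moved.

**What disagreed or is uncertain**
- **Reported height:** the robot's TCP height read about 38 mm lower than the cameras and touch showed, so I corrected for it throughout.
- **Contact with the tray:** while going for the wedge, a finger rested on the tray's corner slope with about 10 N. I backed off and narrowed the jaws.
- **Wedge load:** I could not measure it directly. From the push force I estimate 3 to 5 N.

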